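# Weigh an iron head on the spring hook scale

## Robot

A 6-joint arm with a two-finger parallel gripper is mounted at the origin on a cart in front of the work surface, level with it; the furniture and walls round the work are solid. World frame = base frame: x ahead of the robot, y to its left, z up, the work surface at z = 0. Lengths are in m, angles in rad, forces in N, time in s.
With the tool pointing down it reaches from about 0.3 to 0.75 m from the base axis. Payload 8.5 kg.
Tool frame: the origin (TCP) lies at the very end of the fingers, on their centre line; the grasp point (between the pads) lies 19 mm behind it; z points along the fingers, y is the direction in which the jaws open and shut (so a half turn about z gives the same grasp; the last joint's range is limited). The gripper opens to 85 mm and grips with 20 to 120 N. Pads are 22 mm wide; open, the fingers measure 114 mm over their backs; the gripper's body (76 mm by 85 mm) begins 54 mm behind the grasp point. The pads swing forward as they close: fully open they stand 13 mm farther back than shut.
Start: joints at [-1.372, 0.381, 1.297, -0, 1.464, -0.215], TCP at [0.221, -0.504, 0.231] pointing down, gripper open.
Joint ranges: [-3.11, 3.11], [-0.89, 2.33], [0.22, 2.48], [-1.42, 4.56], [0.17, 2.85], [-2.88, 2.88]. Speed limits (rad/s): [2.39, 2.39, 3.14, 3.14, 3.14, 3.14].

## Interface

Orientations are given as a rotation vector (axis times angle).
In Python, from rig import robot gives the robot as it stands.
- The arm moves only by the tool send_rows, never from a script. Its argument "targets" is text: rows parted by semicolons, each of 7 numbers parted by spaces: the shift along the world's x, y, z in cm, then the turn, a rotation vector about the world's x, y, z in rad, then the finger opening in cm, from 0 to 8.54. In form: tx ty tz wx wy wz jaw; .... A call has 1 to 20 rows; each row shifts and turns the pose as measured when the row begins; what a row does not reach is not made up. A row lasts 1/10 s, in which the tool goes at most 50 mm and 8.59 degrees, less where a joint would pass 70% of its speed; a pose out of reach is approached as far as the arm can. A call with a gripper value outside its range is refused whole. The fingers move at their own pace and stop on an object; "force" is the grip in N (left out, the last holds). Time passes only in rows, so rows that do not move let the fingers close. It gives the time, the measured TCP pose, the force and the opening at its end, in the units of the state.
- robot.sense(): the state, without advancing time (a new reading comes with each control period).
- robot.capture(name): name is "scene" or "side" or "wrist"; returns a dict with "color" (480x640x3 uint8, red, green, blue), "mtx" (3x3 intrinsics, pixels), "world_to_cam" (4x4, takes a point from world to camera coordinates). Camera axes: x right, y down, z forward; pixel columns grow to the right and rows downward; lengths in m; the calibration is good to about 2 mm. The wrist camera is an equidistant fisheye: a pixel r from the principal point sees the ray r / f radians off the axis. A picture is of the moment at which its call begins. There is no depth.
- robot.finish_job(): hands the job in, once; it reports no verdict.
The state is a dict: "time_s": time; "qpos": joint angles; "dq": joint speeds; "joint_efforts": joint torques, N m; "position": TCP position; "ee_rot": TCP orientation; "force": force on the tool from outside, world axes, zero at the start; "moment": the same for the moment, N m; "width": opening from 0.0 (shut) to 1.0 (fully open).
Only numpy, scipy, OpenCV 4.12 (cv2) and the standard library are available. Lean on these libraries where they do the work, as an engineer would, in place of code of your own. Each camera call takes 0.05 s, during which the arm holds its last target.

## Task

Weigh the iron head that lies in the hanging pan: hang the pan by its cross bar on the hook of the spring scale, lowering it slowly until the spring carries all of its weight before you let go, so that the scale never jumps, is never jerked and is never pulled down to its stop. Leave it hanging free and untouched until the scale has stood still for a good second, then take hold of the pan again, lift it gently off the hook and stand it in the middle of the plywood board, with the head still in it. Leave the other things on the bench where they are.

Things in the scene. Friction and masses are not known exactly. Their poses are not given: they have to be found in the camera images.
- pan_handle (a point): Centre of the black grip tab of the loose weighing pan, where it is grasped: 16 mm (x) by 26 mm (y) by 42 mm high, standing on the middle of the pan's cross bar, 34 mm above the bar's axis, 144 mm above the pan's underside. Axes as the pan's. Pan yaw and yaw + pi serve alike.
- pan: The pan; origin at the centre of its underside. Open aluminium tray 134 mm (x) by 164 mm (y), 16 mm high; flat steel uprights at the middle of its ends (y = +84 and -84 mm) carry a 9 mm round cross bar along y, axis 110 mm above the underside. It weighs about 0.2 kg; with the head under 0.7 kg, very different from time to time.
- pan_bar (a point): Middle of the pan's cross bar, on its axis, which lies along y. Two collars of 16 mm diameter leave 23 mm of bare bar here; the 12 mm wide hook belongs between them. Below the bar about 90 mm is open down to the tray and head.
- head_mid (a point): Middle of the forged iron golf head, satin steel grey, 93 x 125 x 20 mm, that lies loose in the pan; it need not be touched.
- hook_seat (a point): Bottom of the V seat of the scale's 12 mm wide steel hook; moves down with it. x points along the hook back to the column (115 mm), z up. The hook's upturned tip is at x = -23 mm, 27 mm above the seat; behind the seat the arm's top is 14 mm above it. The V guides in a bar up to 8 mm off in x; seated, the bar's axis is about 9 mm above this point, parallel to y.
- hook (a joint): How far the sprung hook is pulled down, m: 0 at its top stop (seat 255 mm above the bench), 0.125 at the bottom stop. The spring is preloaded: the hook starts to sink at 2.2 N, then 1 m per 40 N; pan and head never weigh enough to reach the bottom stop. Lightly damped: let go early it drops and bounces for some seconds. It should always move under 0.08 m/s and stay under 0.12 m.
- scale: Spring scale fixed to the bench: dark base plate 210 x 150 x 12 mm, grey column 326 mm high at its back; origin on the bench at the column's foot, x axis away from the hook. The hook points to -x, toward the robot. The pan comes in from the front along x, bar above the hook's tip and tray below it, then is lowered.
- board_top (a point): Centre of the top of the plywood board fixed to the bench, 190 mm (x) by 220 mm (y), 12 mm thick; the pan is to stand in its middle at the end.
- v_block: Grey steel V block, 44 x 60 x 42 mm, loose, a bystander; origin at the centre of its underside.
- ring_gauge: Steel ring gauge, 44 mm across and 14 mm high, loose, a bystander; origin at the centre of its underside.
- other_head: Another iron head, 93 x 125 x 20 mm, lying loose on the bench, a bystander; origin at the centre of its underside.
There are look-alikes about, which are no part of the job. What is shaped like the part that bears head_mid but black or blue is not meant.

How it is judged:
On the way, in this order (a step that is already met when the one before it is completed fails the run):
1. the pan hangs on the hook by its bar, untouched, with the head in it, and the scale stands still for a second (value of joint hook above 0.008 m and velocity of joint hook between -0.008 and 0.008 m/s and distance between pan_bar and hook_seat below 0.018 m and contact force between each of the arm, the fingers and pan below 0.05 N and angle between pan's own z axis and vertical below 0.2 rad and height (world z) of pan above 0.02 m and horizontal distance between head_mid and pan below 0.04 m), for 1 s.
2. the pan is lifted clear off the hook, which is back at the top (value of joint hook below 0.006 m and distance between pan_bar and hook_seat above 0.05 m and height (world z) of pan above 0.02 m), for 0.1 s.
At the end, for the whole second after the job is handed in: The pan stands upright and still on the plywood board, its centre within 30 mm of the board's centre along each of the board's edges, the head lying in it, and the hook is empty at its top position (x of pan in the frame of board_top between -0.03 and 0.03 m and y of pan in the frame of board_top between -0.03 and 0.03 m and z of pan in the frame of board_top below 0.005 m and angle between pan's own z axis and vertical below 0.06 rad and linear speed of pan below 0.02 m/s and horizontal distance between head_mid and pan below 0.04 m and z of head_mid in the frame of pan below 0.03 m and value of joint hook below 0.006 m); the robot touches nothing.
It fails at once if the scale jumped or was jerked (hook faster than 0.08 m/s) (velocity of joint hook above 0.08 m/s or velocity of joint hook below -0.08 m/s).
It fails at once if the scale was pulled down to its stop (value of joint hook above 0.12 m).
It fails at once if the head fell out of the pan (distance between head_mid and pan above 0.07 m).
It fails at once if a bystander was moved more than 30 mm (distance of any of v_block, ring_gauge, other_head from where it was at the start of the episode above 0.03 m).
It also fails if it takes over 72 s, if anything falls off the work surface, if the arm or the gripper's body presses on something with over 40 N, if the wrist force passes 120 N, or if a joint passes its speed limit or range.

## Working session

There is one attempt and no reset: what is moved stays moved. The work goes in short steps, Python scripts to look and compute and a tool call to move; the robot and the scene stay as the last step left them, time stands still between calls to the robot, and variables do not carry over. Pictures are saved under pics/ and viewed, and the job is handed in when it is done.

Besides the shell and the picture viewer there is one more tool, called as name(argument=value, ...) on one line, values as JSON. send_rows: Moves the arm, as the interface text tells. Its arguments: {"type":"object","properties":{"targets":{"type":"string"},"force":{"type":"number"}},"required":["targets"]}

```bash
mkdir -p pics; ls; cat > h.py <<'E'
import numpy as np, cv2, pickle
from rig import robot
def grab(n,tag):
    c=robot.capture(n); cv2.imwrite(f'pics/{tag}.png',c['color'][:,:,::-1]); pickle.dump(c,open(f'pics/{tag}.pkl','wb')); return c
def load(tag): return pickle.load(open(f'pics/{tag}.pkl','rb'))
def ray(c,u,v,fish=False):
    K=np.array(c['mtx']);T=np.array(c['world_to_cam']);R=T[:3,:3];o=-R.T@T[:3,3]
    x=(u-K[0,2])/K[0,0];y=(v-K[1,2])/K[1,1]
    if fish:
        r=np.hypot(x,y);d=np.array([np.sin(r)*x/max(r,1e-9),np.sin(r)*y/max(r,1e-9),np.cos(r)])
    else: d=np.array([x,y,1.])
    d=R.T@d;return o,d/np.linalg.norm(d)
def plane(c,u,v,z,fish=False):
    o,d=ray(c,u,v,fish);return o+d*(z-o[2])/d[2]
def proj(c,p):
    K=np.array(c['mtx']);T=np.array(c['world_to_cam']);q=T[:3,:3]@np.array(p)+T[:3,3];q=K@q;return q[:2]/q[2]
def tri(c1,p1,c2,p2):
    o1,d1=ray(c1,*p1);o2,d2=ray(c2,*p2)
    A=np.c_[d1,-d2];s=np.linalg.lstsq(A,o2-o1,rcond=None)[0];a=o1+d1*s[0];b=o2+d2*s[1];return (a+b)/2,np.linalg.norm(a-b)
E
python3 - <<'E'
from h import *
for n in ['scene','side','wrist']: 
    c=grab(n,n+'0'); T=np.array(c['world_to_cam']); print(n,-T[:3,:3].T@T[:3,3],T[2,:3])
print(robot.sense())
E
```

```text
pics
scene [-0.21137204  1.03279065  0.74385056] [ 0.57189984 -0.69510447 -0.43561491]
side [-0.03371372 -1.16673568  0.85719868] [ 0.38061671  0.81224888 -0.44202112]
wrist [ 0.28840112 -0.47342942  0.37382794] [-0.26667275 -0.11468918 -0.95693889]
{'time_s': 0.15, 'qpos': array([-1.37230107e+00,  3.81016944e-01,  1.29806339e+00,  9.72944846e-07,
        1.46361342e+00, -2.15314172e-01]), 'dq': array([ 8.69060578e-05, -2.77560635e-03, -2.65157435e-03,  1.63652069e-03,
        3.17291623e-05, -3.46257880e-04]), 'joint_efforts': array([ 2.17380904e-03, -4.48627818e+01, -2.31344694e+01, -1.83575385e-04,
        3.80396916e-03, -1.40979303e-06]), 'position': array([ 0.22109804, -0.50334303,  0.23087451]), 'ee_rot': array([-3.07350957e+00, -6.45156115e-01, -1.60586293e-05]), 'force': array([0.49903324, 0.1532104 , 0.15188107]), 'moment': array([-0.04086602,  0.00895931,  0.04150202]), 'width': 1.0017378952189393}
```

View pics/scene0.png

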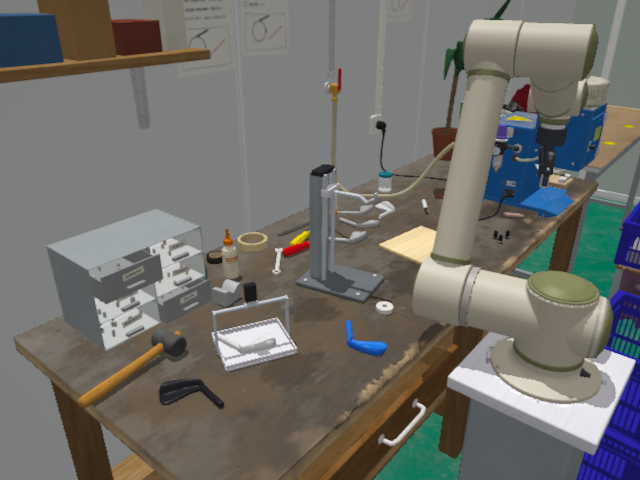

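View pics/side0.png

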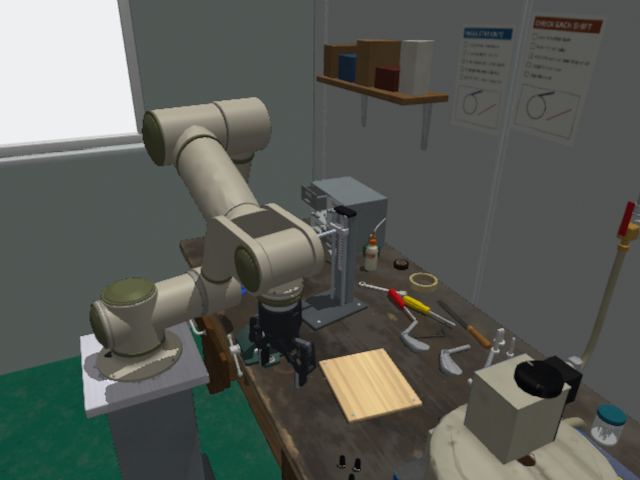

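View pics/wrist0.png

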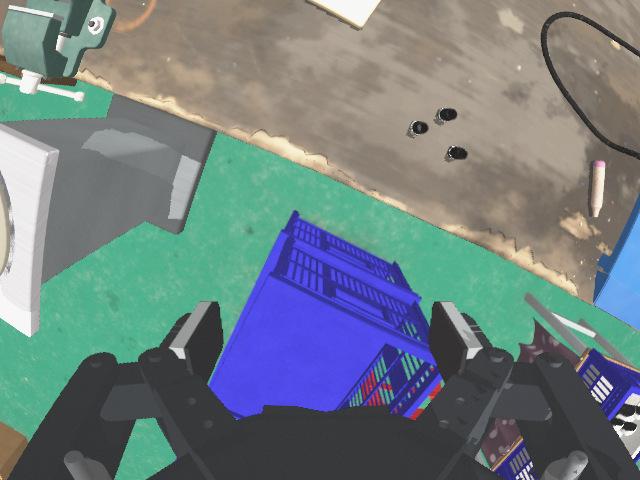

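Pan with the grey head is at scene (253,340), its grip tab at (250,291). The scale is at (330,240), the ring at (385,308) and the board at (415,245). A blue head at (368,345) and a black one at (190,390) are look-alikes. I'll enlarge these areas.

```bash
python3 - <<'E'
from h import *
a=cv2.imread('pics/scene0.png')
cv2.imwrite('pics/z1.png',cv2.resize(a[270:380,190:320],None,fx=6,fy=6,interpolation=2)[:600,:800])
cv2.imwrite('pics/z2.png',cv2.resize(a[155:320,270:470],None,fx=4,fy=3.6,interpolation=2)[:600,:800])
b=cv2.imread('pics/side0.png')
cv2.imwrite('pics/z3.png',cv2.resize(b[190:430,290:500],None,fx=2.5,fy=2.5,interpolation=2)[:600,:800])
E
```

```text
(no output)
```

View pics/z1.png

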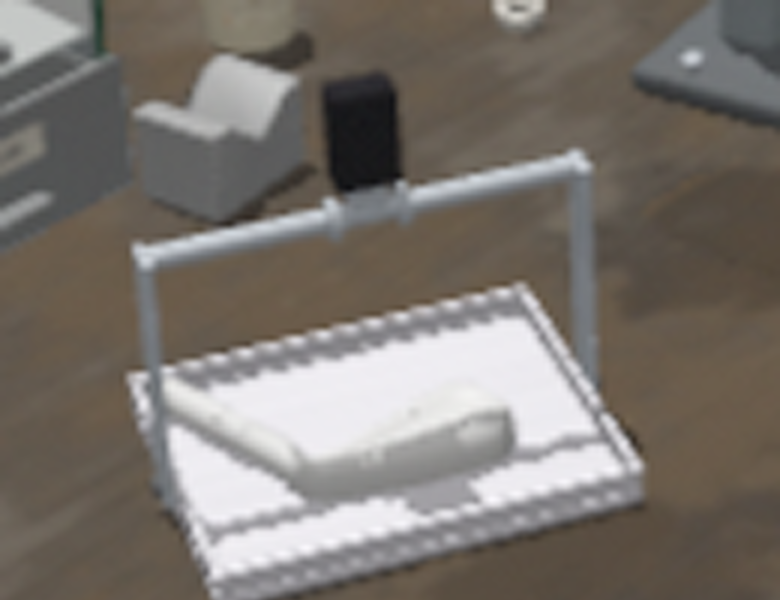

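View pics/z2.png

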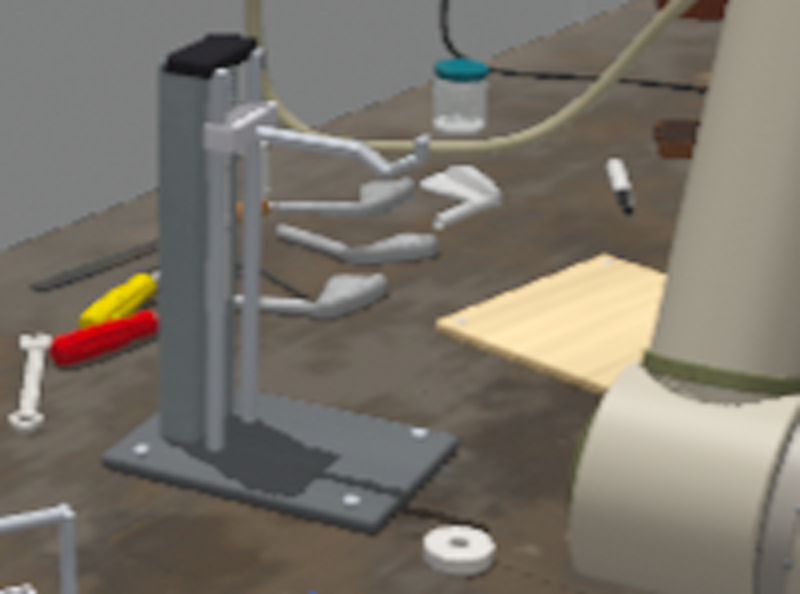

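View pics/z3.png

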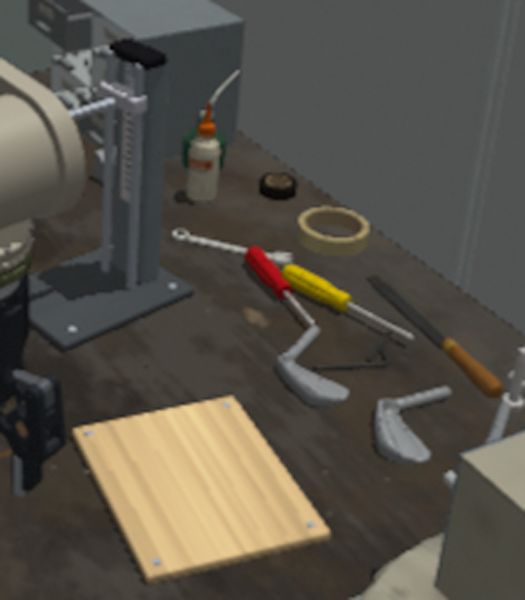

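```bash
python3 - <<'E'
from h import *
np.set_printoptions(precision=4,suppress=True)
s=load('scene0');d=load('side0')
f1=lambda u,v:(190+u/6,270+v/6); f2=lambda u,v:(270+u/4,155+v/3.6); f3=lambda u,v:(290+u/2.5,190+v/2.5)
tab=plane(s,*f1(362,130),.144);b1=plane(s,*f1(147,254),.112);b2=plane(s,*f1(580,162),.112)
print('tab',tab,'bar',b1,b2,(b1+b2)/2,np.linalg.norm(b1-b2),'dir',np.arctan2(*(b2-b1)[[1,0]]))
cs=[plane(s,*f1(*p),.016) for p in [(132,372),(215,578),(642,468),(522,288)]]
print('tray',np.array(cs),np.mean(cs,0))
print('seat',plane(s,*f2(385,170),.255),'tip',plane(s,*f2(425,138),.282),'armroot',plane(s,*f2(262,130),.27))
pl=np.array([plane(s,*f2(*p),.012) for p in [(105,458),(377,525),(457,438)]])
print('plate',pl,np.linalg.norm(pl[1]-pl[0]),np.linalg.norm(pl[2]-pl[1]),np.degrees(np.arctan2(*(pl[2]-pl[1])[[1,0]])), np.degrees(np.arctan2(*(pl[1]-pl[0])[[1,0]])))
pl=np.array([plane(d,*f3(*p),.012) for p in [(30,312),(67,345),(192,290)]]);print('plate side',pl)
B=np.array([plane(d,*f3(*p),.012) for p in [(75,433),(235,397),(328,532),(150,577)]])
print('board',B,B.mean(0));print(np.linalg.norm(B-np.roll(B,1,0),axis=1))
e=B[1]-B[0];print(np.degrees(np.arctan2(e[1],e[0])))
print('ring',plane(s,*f2(459,548),.014),'vb',plane(s,228,292,.03))
E
```

```text
tab [0.5478 0.3473 0.144 ] bar [0.5844 0.4217 0.112 ] [0.5075 0.2743 0.112 ] [0.5459 0.348  0.112 ] 0.16622894309459896 dir -2.0517565119847703
tray [[0.6443 0.3885 0.016 ]
 [0.5231 0.4527 0.016 ]
 [0.449  0.3068 0.016 ]
 [0.5677 0.2474 0.016 ]] [0.546  0.3488 0.016 ]
seat [ 0.5042 -0.0264  0.255 ] tip [ 0.4811 -0.0352  0.282 ] armroot [ 0.5901 -0.0085  0.27  ]
plate [[ 0.6543  0.0792  0.012 ]
 [ 0.4527  0.0388  0.012 ]
 [ 0.4841 -0.1041  0.012 ]] 0.20566280037512627 0.1462465624111608 -77.5686621287545 -168.6494004486374
plate side [[ 0.4748 -0.0323  0.012 ]
 [ 0.4862 -0.113   0.012 ]
 [ 0.681  -0.0736  0.012 ]]
board [[ 0.4251 -0.2584  0.012 ]
 [ 0.6125 -0.2784  0.012 ]
 [ 0.5809 -0.4892  0.012 ]
 [ 0.3989 -0.4668  0.012 ]] [ 0.5044 -0.3732  0.012 ]
[0.21   0.1885 0.2131 0.1834]
-6.090957324274704
ring [0.3928 0.0333 0.014 ] vb [0.7358 0.2557 0.03  ]
```

send_rows(targets="0 0 4 0 0 0 8.5; 0 0 5 0 0 0 8.5; 0 0 5 0 0 0 8.5; 0 0 4 0 0 0 8.5; 1.5 4 0 0 0 -0.05 8.5; 1.5 4 0 0 0 -0.05 8.5; 1.5 4 0 0 0 -0.05 8.5; 1.5 4 0 0 0 -0.05 8.5; 1.5 4 0 0 0 -0.05 8.5; 1.5 4 0 0 0 -0.05 8.5; 1.5 4 0 0 0 -0.05 8.5; 1.5 4 0 0 0 -0.05 8.5; 1.5 4 0 0 0 -0.05 8.5; 1.5 4 0 0 0 -0.05 8.5; 0 0 0 0 0 0 8.5", force=60)

```text
time_s: 1.65
position: [0.3713, -0.0856, 0.4139]
ee_rot: [-3.129, 0.173, -0.006]
force: [-0.8, -0.7, -0.4]
width: 0.994
```

```bash
python3 - <<'E'
from h import *
grab('wrist','wrist1');grab('side','side1')
E
```

```text
(no output)
```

View pics/wrist1.png

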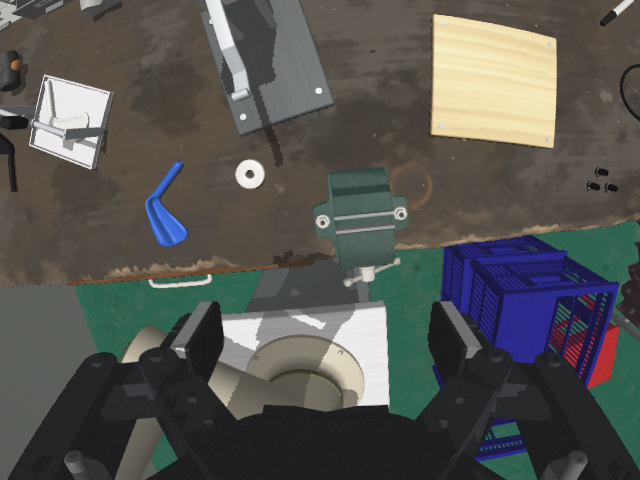

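View pics/side1.png

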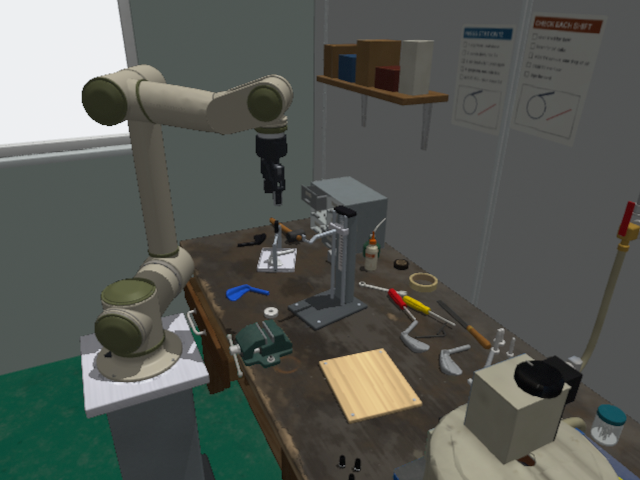

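send_rows(targets="1.8 4.4 0 0 0 -0.04 8.5; 1.8 4.4 0 0 0 -0.04 8.5; 1.8 4.4 0 0 0 -0.04 8.5; 1.8 4.4 0 0 0 -0.04 8.5; 1.8 4.4 0 0 0 -0.04 8.5; 1.8 4.4 0 0 0 -0.04 8.5; 1.8 4.4 0 0 0 -0.04 8.5; 1.8 4.4 0 0 0 -0.04 8.5; 1.5 4 0 0 0 -0.04 8.5; 0.7 2 0 0 0 0 8.5; 0 0 -4 0 0 0 8.5; 0 0 -4 0 0 0 8.5; 0 0 0 0 0 0 8.5")

```text
time_s: 3.05
position: [0.5524, 0.3168, 0.3235]
ee_rot: [3.035, -0.809, -0.003]
force: [0.3, 0.2, -1.2]
width: 0.996
```

```bash
python3 - <<'E'
from h import *
grab('wrist','wrist2');print(robot.sense()['qpos'],robot.sense()['position'],robot.sense()['ee_rot'])
E
```

```text
[3.34555799e-01 5.05855702e-01 8.21610431e-01 6.45295915e-04
 1.81007039e+00 2.42719145e+00] [0.55320762 0.31687572 0.32699049] [-3.03261933  0.80947867 -0.00471846]
```

View pics/wrist2.png

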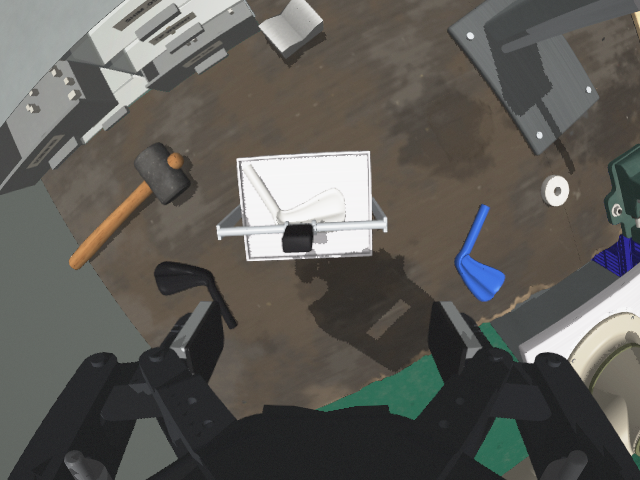

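The wrist view shows the tab at (298,236), the bar from (218,232) to (386,226) and the light-grey head in the tray at (310,205). The black head (190,280) and blue head (480,265) lie on the bench. Only the head in the pan fits the description.

```bash
python3 - <<'E'
from h import *
np.set_printoptions(precision=4,suppress=True)
a=cv2.imread('pics/wrist2.png')
cv2.imwrite('pics/z4.png',cv2.resize(a[140:270,205:400],None,fx=4,fy=4,interpolation=2))
a=cv2.imread('pics/wrist1.png')
cv2.imwrite('pics/z5.png',cv2.resize(a[0:150,180:350],None,fx=4,fy=4,interpolation=2))
b=cv2.imread('pics/side1.png')
cv2.imwrite('pics/z6.png',cv2.resize(b[200:330,250:390],None,fx=4.5,fy=4.5,interpolation=2))
E
```

```text
(no output)
```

View pics/z4.png

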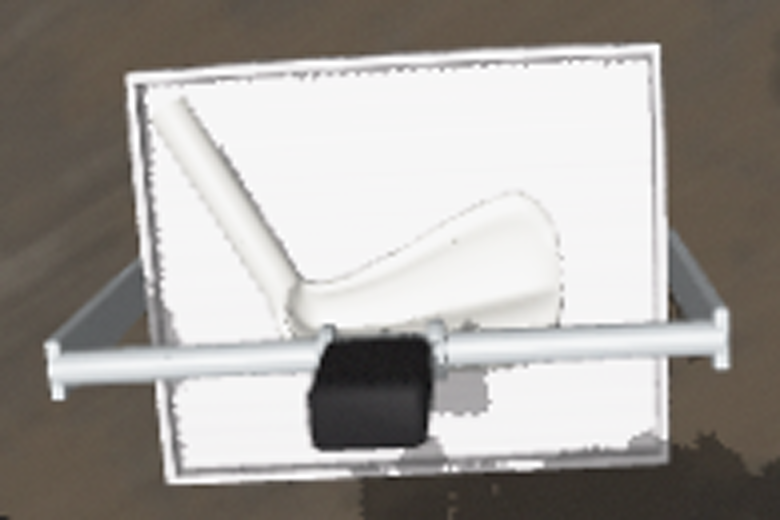

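View pics/z5.png

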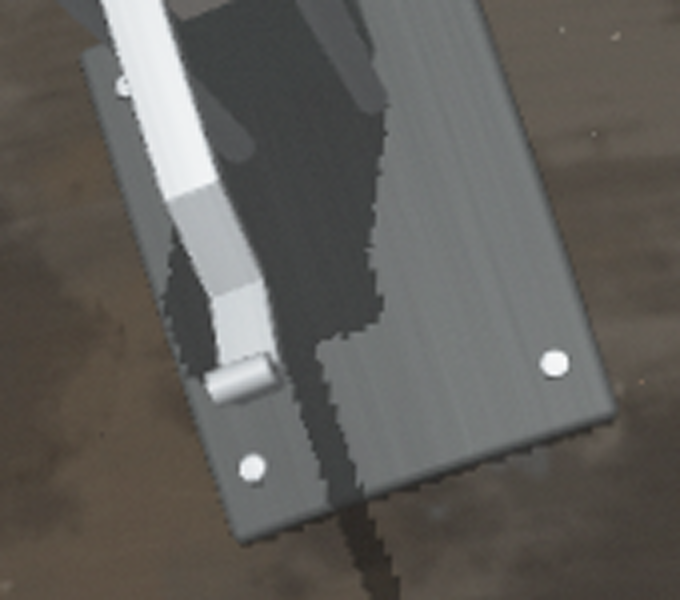

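View pics/z6.png

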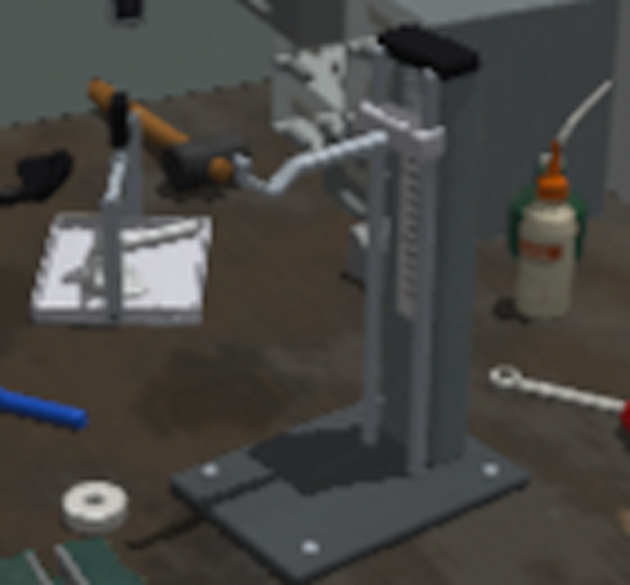

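```bash
python3 - <<'E'
from h import *
np.set_printoptions(precision=4,suppress=True)
s=load('scene0');d=load('side1');w1=load('wrist1');w2=load('wrist2')
f=lambda u,v:(205+u/4,140+v/4); g=lambda u,v:(180+u/4,v/4); h=lambda u,v:(250+u/4.5,200+v/4.5)
q=np.array([plane(w2,*f(*p),.165,True) for p in [(322,340),(432,340),(428,390),(312,392)]]);print('tabtop',q,q.mean(0))
e=[plane(w2,*f(*p),.112,True) for p in [(55,362),(722,338)]];print('bar',e,(e[0]+e[1])/2,np.degrees(np.arctan2(*(e[0]-e[1])[[1,0]])))
q=np.array([plane(w2,*f(*p),.016,True) for p in [(130,75),(658,45),(665,462),(172,482)]]);print('tray',q.mean(0))
print('seat w',plane(w1,*g(240,290),.255,True),'tip',plane(w1,*g(242,380),.28,True),'bend',plane(w1,*g(193,192),.269,True))
print('seat side',plane(d,*h(266,186),.255),'tri',tri(s,(366.2,202.2),d,h(266,188)))
p=np.array([plane(w1,*g(*p),.012,True) for p in [(240,540),(613,410)]]);print('plate front',p,p.mean(0),np.degrees(np.arctan2(*(p[0]-p[1])[[1,0]])))
pl=np.array([plane(d,*h(*p),.012) for p in [(172,480),(300,575),(527,478)]]);print('plate side',pl,pl[:2].mean(0),np.degrees(np.arctan2(*(pl[0]-pl[1])[[1,0]])))
E
```

```text
tabtop [[0.564  0.349  0.165 ]
 [0.5524 0.3289 0.165 ]
 [0.5434 0.3352 0.165 ]
 [0.5554 0.3569 0.165 ]] [0.5538 0.3425 0.165 ]
bar [array([0.5846, 0.4238, 0.112 ]), array([0.5059, 0.2748, 0.112 ])] [0.5452 0.3493 0.112 ] 62.16000439782625
tray [0.5445 0.3496 0.016 ]
seat w [ 0.5019 -0.0286  0.255 ] tip [ 0.4797 -0.0325  0.28  ] bend [ 0.5211 -0.0244  0.269 ]
seat side [ 0.5003 -0.0277  0.255 ] tri (array([ 0.5024, -0.0256,  0.254 ]), np.float64(0.0038688180194439386))
plate front [[ 0.455   0.0361  0.012 ]
 [ 0.4846 -0.1054  0.012 ]] [ 0.4698 -0.0347  0.012 ] 101.80171583749195
plate side [[ 0.4539  0.0271  0.012 ]
 [ 0.4863 -0.1118  0.012 ]
 [ 0.6812 -0.0751  0.012 ]] [ 0.4701 -0.0423  0.012 ] 103.12005037414652
```

send_rows(targets="-0.4 1.6 -2 0 0 0.02 8.5; -0.4 1.6 -3 0 0 0.02 8.5; 0 0 -4 0 0 0 8.5; 0 0 -3 0 0 0 8.5; 0 0 -2 0 0 0 8.5; 0 0 0 0 0 0 8.5")

```text
time_s: 3.7
position: [0.5555, 0.3444, 0.2]
ee_rot: [-3.031, 0.756, -0.039]
force: [0.1, -0.1, 0.3]
width: 0.994
```

```bash
python3 - <<'E'
from h import *
grab('wrist','wrist3');c=grab('scene','scene3');s=robot.sense();print(s['position'],s['ee_rot'],s['force'])
cv2.imwrite('pics/z7.png',cv2.resize(c['color'][200:390,180:340,::-1],None,fx=3.1,fy=3.1))
E
```

```text
[0.55628655 0.34501423 0.20294227] [-3.02768714  0.75518808 -0.04627221] [0.41233072 0.23558698 0.72143251]
```

View pics/wrist3.png

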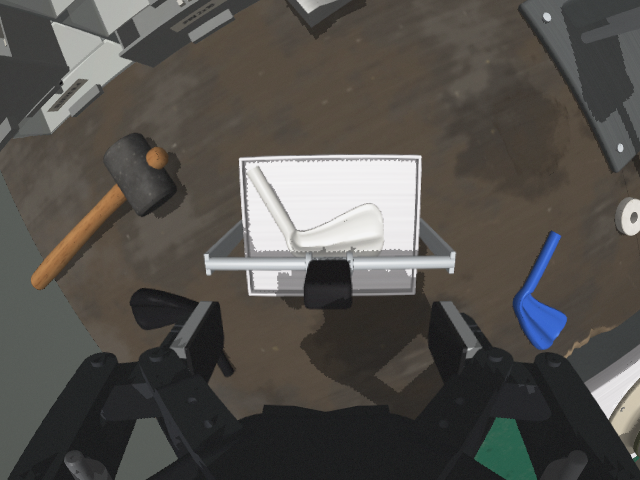

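View pics/z7.png

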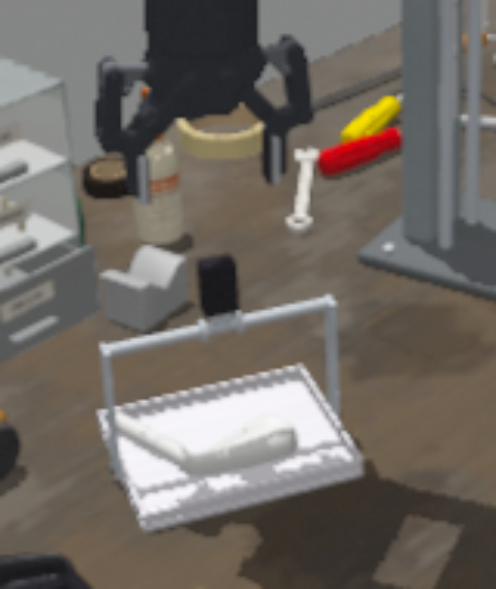

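```bash
cat >> h.py <<'E'
from scipy.spatial.transform import Rotation as Ro
def need(p,jaw):
    "cm shift and rotvec from current to TCP p, tool down, jaw angle deg (nearest mod 180)"
    s=robot.sense();R=Ro.from_rotvec(s['ee_rot']);best=None
    for a in (jaw,jaw+180):
        a=np.radians(a);y=np.array([np.cos(a),np.sin(a),0]);z=np.array([0,0,-1.]);x=np.cross(y,z)
        w=(Ro.from_matrix(np.c_[x,y,z])*R.inv()).as_rotvec()
        if best is None or np.linalg.norm(w)<np.linalg.norm(best): best=w
    print('t',round(s['time_s'],2),'pos',s['position'].round(4),'shift cm',(100*(np.array(p)-s['position'])).round(2),'rot',best.round(4),'F',s['force'].round(2),'M',s['moment'].round(2),'w',round(s['width'],3))
E
python3 -c "
from h import *
need((.5455,.349,.127),62.2)"
```

```text
t 3.8 pos [0.5563 0.345  0.2029] shift cm [-1.08  0.4  -7.59] rot [-0.0131  0.0338  0.0037] F [0.41 0.24 0.72] M [ 0.01  0.1  -0.01] w 0.996
```

send_rows(targets="-1.1 0.4 -0.5 -0.013 0.034 0.004 8.5; 0 0 0 0 0 0 8.5; 0 0 0 0 0 0 8.5")

```text
time_s: 4.1
position: [0.5487, 0.3488, 0.2055]
ee_rot: [-3.043, 0.755, -0.014]
force: [0.3, -1.3, 0.4]
width: 0.993
```

```bash
python3 -c "
from h import *
need((.5455,.349,.127),62.2)"
```

```text
t 4.1 pos [0.5487 0.3488 0.2055] shift cm [-0.32  0.02 -7.85] rot [-0.0042  0.0105  0.0012] F [ 0.3  -1.25  0.38] M [-0.06 -0.04 -0.02] w 0.993
```

send_rows(targets="-0.3 0 -2 -0.004 0.01 0 8.5; 0 0 -2 0 0 0 8.5; 0 0 -2 0 0 0 8.5; 0 0 -1.2 0 0 0 8.5; 0 0 0 0 0 0 8.5; 0 0 0 0 0 0 8.5")

```text
time_s: 4.7
position: [0.5506, 0.3487, 0.1399]
ee_rot: [-3.038, 0.756, -0.024]
force: [0.3, 0.3, -0.1]
width: 0.997
```

```bash
python3 -c "
from h import *
need((.5455,.349,.127),62.2);grab('wrist','wrist4')"
```

```text
t 4.7 pos [0.5506 0.3487 0.1399] shift cm [-0.51  0.03 -1.29] rot [-0.0064  0.0172  0.0027] F [ 0.27  0.26 -0.12] M [0.02 0.06 0.09] w 0.997
```

View pics/wrist4.png

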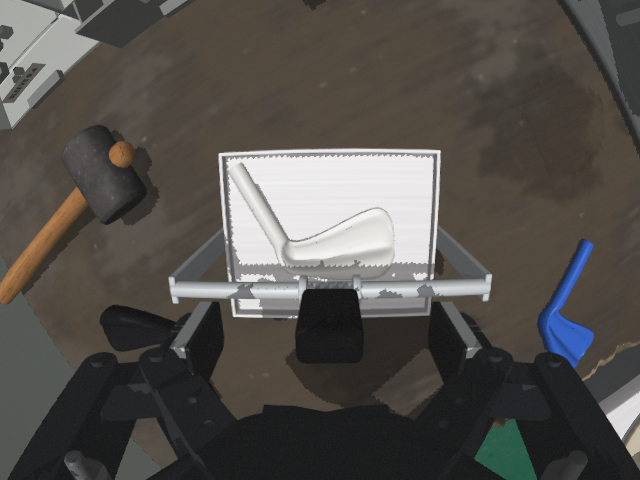

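send_rows(targets="-0.5 0 -0.3 -0.006 0.017 0.003 8.5; 0 0 -0.4 0 0.002 0 8.5; 0 0 -0.4 0 0.002 0 8.5; -0.1 0 -0.3 0 0.002 0 8.5; 0 0 0 0 0 0 8.5; 0 0 0 0 0 0 8.5")

```text
time_s: 5.35
position: [0.5448, 0.3491, 0.1271]
ee_rot: [-3.05, 0.753, 0.007]
force: [0.8, 0.3, 0.3]
width: 0.995
```

```bash
python3 -c "
from h import *
need((.5455,.349,.127),62.2)"
```

```text
t 5.35 pos [0.5448 0.3491 0.1271] shift cm [ 0.07 -0.01 -0.01] rot [-0.0014 -0.0042 -0.0008] F [0.84 0.26 0.33] M [0.   0.01 0.05] w 0.995
```

Aligned; close.

send_rows(targets="0 0 0 0 0 0 6; 0 0 0 0 0 0 4; 0 0 0 0 0 0 3; 0 0 0 0 0 0 2; 0 0 0 0 0 0 1.5; 0 0 0 0 0 0 1.5; 0 0 0 0 0 0 1.5; 0 0 0 0 0 0 1.5; 0 0 0 0 0 0 1.5", force=70)

```text
time_s: 6.25
position: [0.5452, 0.3493, 0.1275]
ee_rot: [-3.049, 0.753, 0.005]
force: [2.0, 1.1, -1.1]
width: 0.293
```

```bash
python3 -c "
from h import *
need((.5455,.349,.127),62.2);grab('wrist','wrist5')"
```

```text
t 6.25 pos [0.5452 0.3493 0.1275] shift cm [ 0.03 -0.03 -0.05] rot [-0.0019 -0.003  -0.0009] F [ 1.97  1.11 -1.08] M [-0.06 -0.02  0.03] w 0.293
```

View pics/wrist5.png

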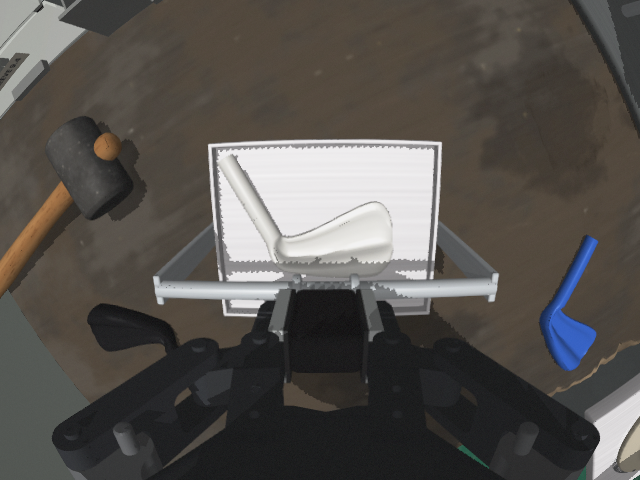

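send_rows(targets="0 0 0.3 0 0 0 1.5; 0 0 0.5 0 0 0 1.5; 0 0 0.7 0 0 0 1.5; 0 0 1 0 0 0 1.5; 0 0 1 0 0 0 1.5; 0 0 0.7 0 0 0 1.5; 0 0 0.3 0 0 0 1.5; 0 0 0 0 0 0 1.5; 0 0 0 0 0 0 1.5")

```text
time_s: 7.2
position: [0.5438, 0.3485, 0.1749]
ee_rot: [3.048, -0.753, -0.011]
force: [0.5, -0.4, -5.6]
width: 0.293
```

```bash
python3 -c "
from h import *
need((.5455,.349,.322),62.2);grab('wrist','wrist6');c=grab('scene','scene6')
cv2.imwrite('pics/z8.png',cv2.resize(c['color'][200:390,180:340,::-1],None,fx=3.1,fy=3.1))"
```

```text
t 7.2 pos [0.5438 0.3485 0.1749] shift cm [ 0.17  0.05 14.71] rot [ 0.0001 -0.0076 -0.0007] F [ 0.47 -0.4  -5.61] M [-0.04 -0.01  0.04] w 0.293
```

View pics/z8.png

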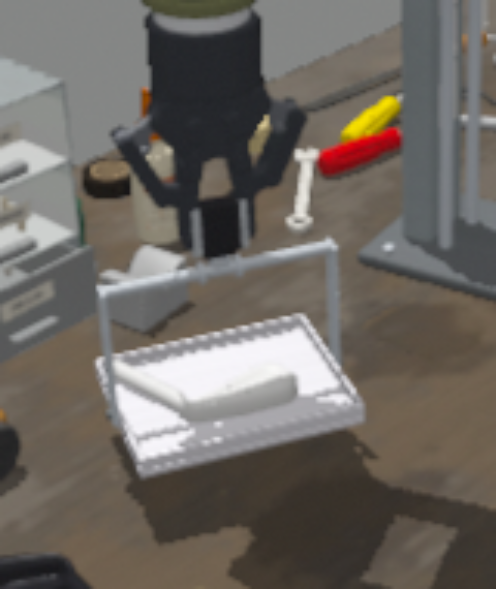

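send_rows(targets="0 0 0.7 0 0 0 1.5; 0 0 1.2 0 0 0 1.5; -0.2 -0.5 1.5 0 0 0.02 1.5; -0.35 -1 1.8 0 0 0.04 1.5; -0.5 -1.4 1.8 0 0 0.04 1.5; -0.7 -1.9 1.8 0 0 0.04 1.5; -0.8 -2.3 1.8 0 0 0.04 1.5; -0.8 -2.3 1.5 0 0 0.04 1.5; -0.8 -2.3 1.2 0 0 0.04 1.5; -0.8 -2.3 0.8 0 0 0.04 1.5; -0.8 -2.3 0.3 0 0 0.04 1.5; -0.8 -2.3 0 0 0 0.04 1.5; -0.8 -2.3 0 0 0 0.04 1.5; -0.8 -2.3 0 0 0 0.04 1.5; -0.7 -1.9 0 0 0 0.04 1.5; -0.5 -1.4 0 0 0 0.04 1.5; -0.35 -0.9 0 0 0 0.04 1.5; -0.2 -0.4 0 0 0 0.04 1.5; 0 0 0 0 0 0.03 1.5; 0 0 0 0 0 0 1.5")

```text
time_s: 9.3
position: [0.4366, 0.0598, 0.3435]
ee_rot: [3.123, 0.302, 0.024]
force: [-0.6, 0.5, -5.0]
width: 0.292
```

```bash
python3 -c "
from h import *
need((.404,-.048,.322),102);grab('wrist','wrist7')"
```

```text
t 9.3 pos [0.4366 0.0598 0.3435] shift cm [ -3.26 -10.78  -2.15] rot [0.0027 0.0156 0.0169] F [-0.62  0.54 -5.05] M [0.06 0.   0.04] w 0.292
```

View pics/wrist7.png

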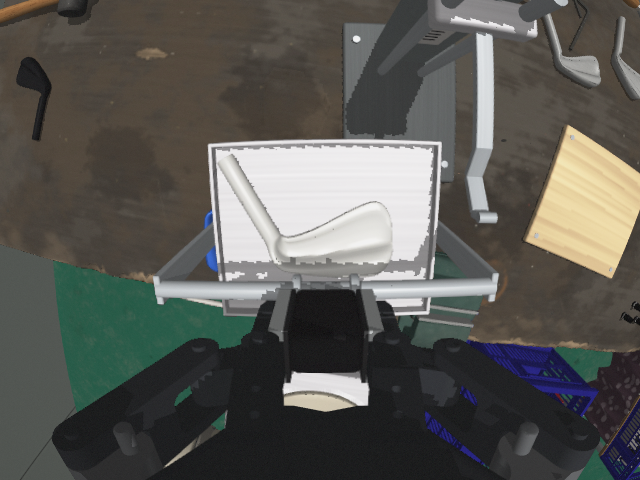

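send_rows(targets="-0.3 -0.5 -0.5 0 0.015 0.017 1.5; -0.4 -1 -0.8 0 0 0 1.5; -0.4 -1.3 -0.6 0 0 0 1.5; -0.4 -1.5 -0.3 0 0 0 1.5; -0.4 -1.5 0 0 0 0 1.5; -0.4 -1.5 0 0 0 0 1.5; -0.4 -1.3 0 0 0 0 1.5; -0.3 -1.1 0 0 0 0 1.5; -0.2 -0.8 0 0 0 0 1.5; 0 -0.4 0 0 0 0 1.5; 0 0 0 0 0 0 1.5; 0 0 0 0 0 0 1.5")

```text
time_s: 10.55
position: [0.3989, -0.0566, 0.3158]
ee_rot: [3.124, 0.325, -0.012]
force: [0.4, -0.5, -5.2]
width: 0.296
```

```bash
python3 -c "
from h import *
need((.404,-.048,.322),102);grab('wrist','wrist8');c=grab('scene','scene8');d=grab('side','side8')
cv2.imwrite('pics/z9.png',cv2.resize(c['color'][140:300,280:480,::-1],None,fx=4,fy=3.75))
cv2.imwrite('pics/z10.png',cv2.resize(d['color'][150:310,230:400,::-1],None,fx=3.75,fy=3.75))"
```

```text
t 10.55 pos [ 0.3989 -0.0566  0.3158] shift cm [0.51 0.86 0.62] rot [ 0.0016 -0.0073  0.0021] F [ 0.41 -0.49 -5.19] M [ 0.1  -0.11  0.04] w 0.296
```

View pics/wrist8.png

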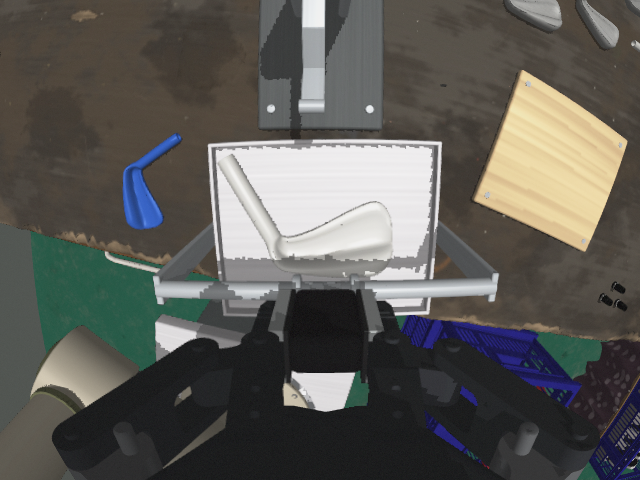

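View pics/z9.png

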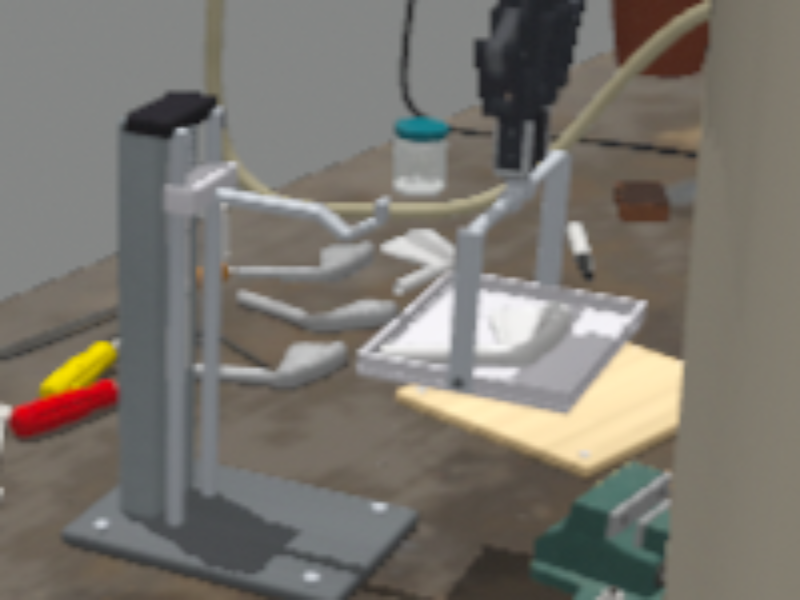

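View pics/z10.png

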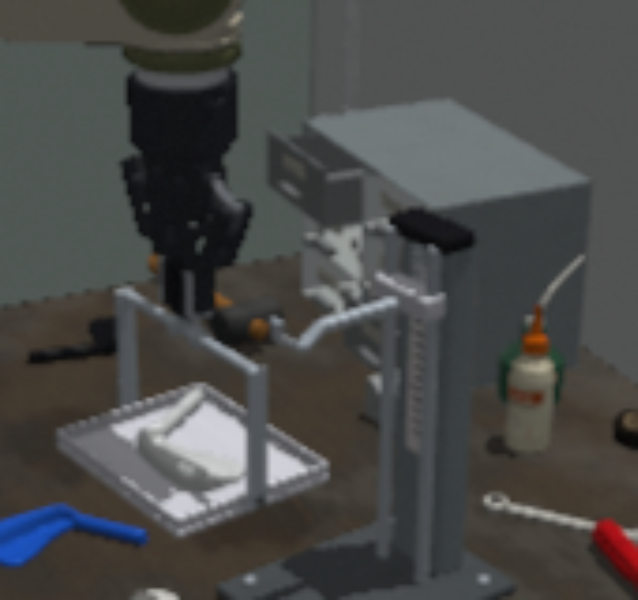

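```bash
python3 - <<'E'
from h import *
np.set_printoptions(precision=4,suppress=True)
a=cv2.imread('pics/wrist8.png')
cv2.imwrite('pics/z11.png',cv2.resize(a[0:130,250:390],None,fx=4.5,fy=4.5,interpolation=2))
cv2.imwrite('pics/z12.png',cv2.resize(a[260:320,140:510],None,fx=2.1,fy=4,interpolation=2))
E
```

```text
(no output)
```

View pics/z11.png

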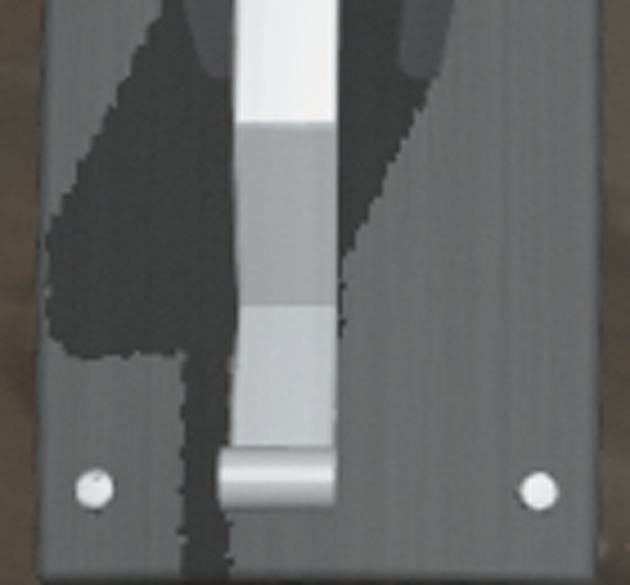

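View pics/z12.png

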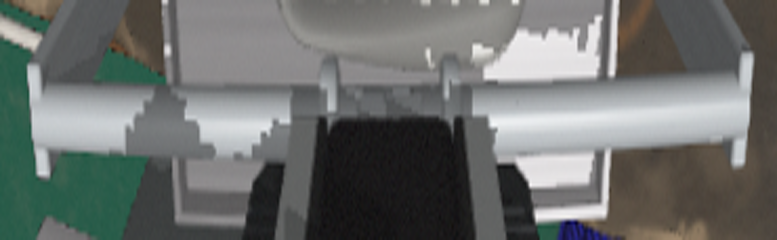

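```bash
python3 - <<'E'
from h import *
np.set_printoptions(precision=4,suppress=True)
w=load('wrist8')
seat=plane(w,313.8,67.8,.255,True);bend=plane(w,313.3,27.1,.269,True);tip=plane(w,311.3,106,.282,True)
bar=plane(w,325.7,284,.2985+.002,True);bl=plane(w,159,284,.3,True);br=plane(w,493.3,283,.3,True)
print(seat,bend,tip,bar,(bl+br)/2,np.linalg.norm(bl-br),np.degrees(np.arctan2(*(bl-br)[[1,0]])))
for a in (11,12,13):
    a=np.radians(a);u=np.array([np.cos(a),np.sin(a)]);v=np.array([-u[1],u[0]])
    print(u@(seat-bar)[:2],v@(seat-bar)[:2],v@(bend-bar)[:2],v@(tip-bar)[:2])
need((.404,-.048,.322),102)
E
```

```text
[ 0.5025 -0.0279  0.255 ] [ 0.5216 -0.0241  0.269 ] [ 0.4802 -0.0322  0.282 ] [ 0.4024 -0.0554  0.3005] [ 0.4009 -0.0559  0.3   ] 0.16756974320957072 102.05090927169151
0.10347444571579854 0.007919547122133162 0.008041431557763731 0.007909182830950793
0.103596901211701 0.006112462854242529 0.005894216438667355 0.006497949991573848
0.10368780008792863 0.004303516670953731 0.0037452058841452 0.0050847378136824155
t 10.7 pos [ 0.3989 -0.0564  0.3159] shift cm [0.51 0.84 0.61] rot [ 0.0018 -0.0071  0.0014] F [ 1.06 -0.27 -4.83] M [-0.02 -0.04 -0.01] w 0.297
```

send_rows(targets="-0.1 0.3 0.3 0 -0.007 0 1.5; 0 0.3 0.4 0 0 0 1.5; 0.5 0.1 0 0 0 0 1.5; 0.8 0.17 0 0 0 0 1.5; 1.0 0.21 0 0 0 0 1.5; 1.0 0.21 0 0 0 0 1.5; 1 0.21 0 0 0 0 1.5; 1 0.21 0 0 0 0 1.5; 0.5 0.1 0 0 0 0 1.5; 0 0 0 0 0 0 1.5; 0 0 0 0 0 0 1.5")

```text
time_s: 11.8
position: [0.4623, -0.0355, 0.3227]
ee_rot: [3.123, 0.33, -0.001]
force: [-0.1, -0.4, -4.8]
width: 0.295
```

```bash
python3 -c "
from h import *
need((.499,-.029,.322),102);c=grab('wrist','wrist9')
cv2.imwrite('pics/z13.png',cv2.resize(c['color'][0:320,140:510,::-1],None,fx=1.8,fy=1.8))"
```

```text
t 11.8 pos [ 0.4623 -0.0355  0.3227] shift cm [ 3.67  0.65 -0.07] rot [ 0.0012 -0.0003 -0.001 ] F [-0.11 -0.41 -4.84] M [-0.02 -0.02 -0.01] w 0.295
```

View pics/z13.png

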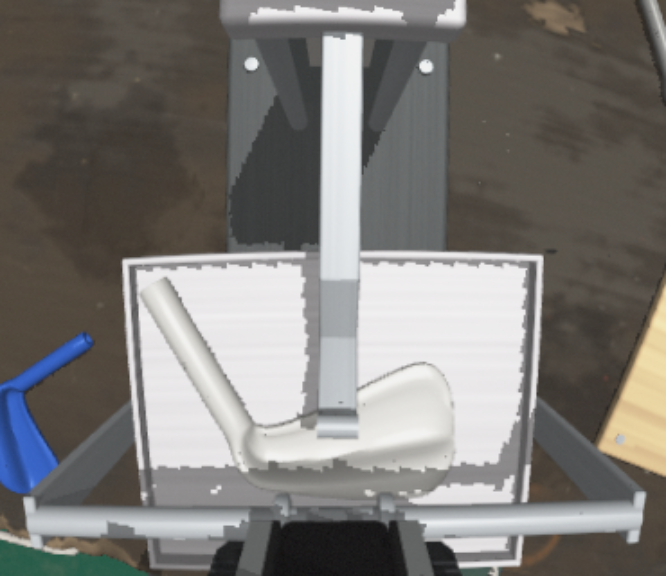

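```bash
python3 - <<'E'
from h import *
w=load('wrist9');g=lambda u,v:(140+u/1.8,v/1.8)
bar=plane(w,*g(335,508),.3075,True);a=np.radians(12);u=np.array([np.cos(a),np.sin(a)]);v=np.array([-u[1],u[0]])
for p,z in [((338,337),.255),((338,280),.269),((337.5,428),.282),((342,40),.269)]:
    q=plane(w,*g(*p),z,True);print(q.round(4),(u@(q-bar)[:2]).round(4),(v@(q-bar)[:2]).round(4))
print(bar)
E
```

```text
[ 0.5023 -0.0278  0.255 ] 0.0359 -0.001
[ 0.5211 -0.0237  0.269 ] 0.0551 -0.0009
[ 0.4807 -0.0322  0.282 ] 0.0138 -0.0007
[ 0.5919 -0.0098  0.269 ] 0.1273 -0.002
[ 0.46697307 -0.03430596  0.3075    ]
```

send_rows(targets="0.5 0.1 0 0 0 0 1.5; 0.9 0.18 0 0 0 0 1.5; 0.9 0.18 0 0 0 0 1.5; 0.9 0.18 0 0 0 0 1.5; 0.4 0.05 0 0 0 0 1.5; 0 0 0 0 0 0 1.5; 0 0 0 0 0 0 1.5")

```text
time_s: 12.55
position: [0.5014, -0.0282, 0.3227]
ee_rot: [3.123, 0.329, -0.0]
force: [0.5, -0.2, -5.3]
width: 0.298
```

```bash
python3 -c "
from h import *
need((.498,-.029,.322),102);c=grab('wrist','wrist10');d=grab('scene','scene10')
cv2.imwrite('pics/z14.png',cv2.resize(c['color'][0:320,140:510,::-1],None,fx=1.8,fy=1.8))
cv2.imwrite('pics/z15.png',cv2.resize(d['color'][140:300,280:480,::-1],None,fx=4,fy=3.75))
"
```

```text
t 12.55 pos [ 0.5014 -0.0282  0.3227] shift cm [-0.34 -0.08 -0.07] rot [ 0.0014  0.0001 -0.0004] F [ 0.51 -0.15 -5.28] M [ 0.03 -0.03 -0.07] w 0.298
```

View pics/z14.png

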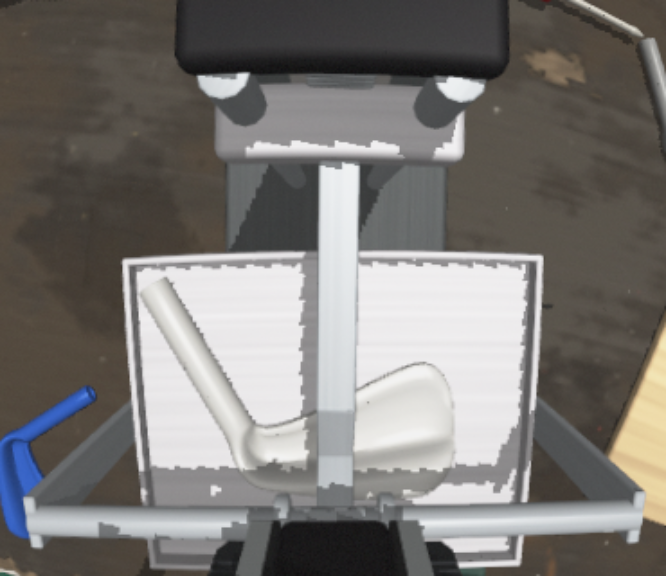

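View pics/z15.png

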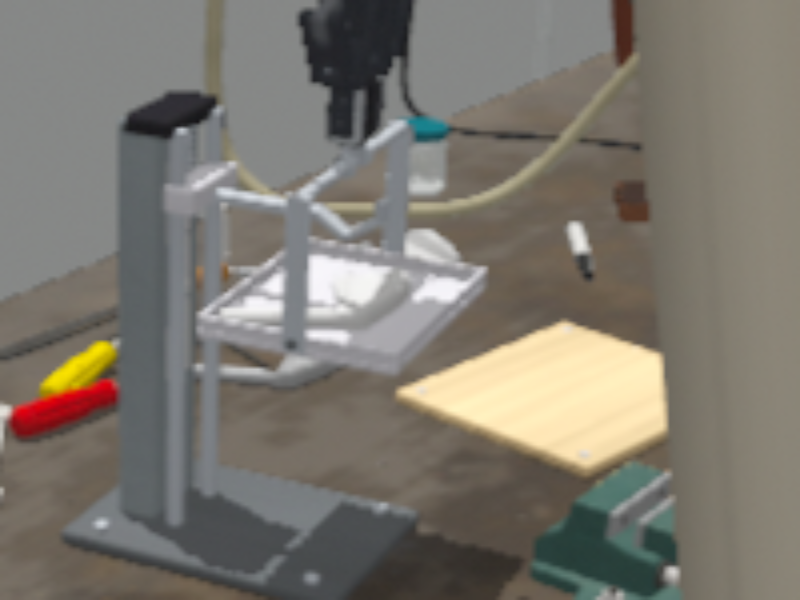

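```bash
python3 - <<'E'
from h import *
w=load('wrist10');g=lambda u,v:(140+u/1.8,v/1.8)
a=np.radians(12);u=np.array([np.cos(a),np.sin(a)]);v=np.array([-u[1],u[0]])
for y in (506,514,520):
  bar=plane(w,*g(335,y),.3055,True)
  for p,z in [((337,411),.269),((336,458),.255)]:
    q=plane(w,*g(*p),z,True);print(bar.round(4),q.round(4),(u@(q-bar)[:2]).round(4),(v@(q-bar)[:2]).round(4))
E
```

```text
[ 0.5058 -0.027   0.3055] [ 0.5212 -0.0244  0.269 ] 0.0157 -0.0007
[ 0.5058 -0.027   0.3055] [ 0.5016 -0.0283  0.255 ] -0.0044 -0.0004
[ 0.5035 -0.0275  0.3055] [ 0.5212 -0.0244  0.269 ] 0.018 -0.0007
[ 0.5035 -0.0275  0.3055] [ 0.5016 -0.0283  0.255 ] -0.0021 -0.0004
[ 0.5018 -0.0278  0.3055] [ 0.5212 -0.0244  0.269 ] 0.0197 -0.0007
[ 0.5018 -0.0278  0.3055] [ 0.5016 -0.0283  0.255 ] -0.0004 -0.0004
```

send_rows(targets="-0.2 0 -0.3 0 0 0 1.5; 0 0 -0.5 0 0 0 1.5; 0 0 -0.5 0 0 0 1.5; 0 0 -0.5 0 0 0 1.5; 0 0 -0.5 0 0 0 1.5; 0 0 -0.5 0 0 0 1.5; 0 0 -0.3 0 0 0 1.5; 0 0 -0.1 0 0 0 1.5; 0 0 0 0 0 0 1.5; 0 0 0 0 0 0 1.5")

```text
time_s: 13.65
position: [0.4982, -0.0283, 0.2878]
ee_rot: [3.123, 0.328, -0.001]
force: [-0.6, 0.1, -5.5]
width: 0.295
```

```bash
python3 -c "
from h import *
need((.498,-.029,.2813),102)"
```

```text
t 13.65 pos [ 0.4982 -0.0283  0.2878] shift cm [-0.02 -0.07 -0.65] rot [ 0.0013 -0.0004  0.0004] F [-0.62  0.09 -5.53] M [0.04 0.01 0.04] w 0.295
```

send_rows(targets="0 0 -0.15 0 0 0 1.5; 0 0 -0.15 0 0 0 1.5; 0 0 -0.15 0 0 0 1.5; 0 0 -0.15 0 0 0 1.5; 0 0 -0.15 0 0 0 1.5; 0 0 -0.15 0 0 0 1.5; 0 0 -0.15 0 0 0 1.5; 0 0 -0.15 0 0 0 1.5; 0 0 0 0 0 0 1.5")

```text
time_s: 14.55
position: [0.4989, -0.0284, 0.2761]
ee_rot: [3.122, 0.328, 0.005]
force: [-0.0, -0.0, -2.6]
width: 0.298
```

```bash
python3 -c "
from h import *
need((.498,-.029,.2813),102);d=grab('side','side11');d=grab('scene','scene11')
cv2.imwrite('pics/z16.png',cv2.resize(d['color'][150:250,310:410,::-1],None,fx=6,fy=6))"
```

```text
t 14.55 pos [ 0.4989 -0.0284  0.2761] shift cm [-0.09 -0.06  0.52] rot [0.0021 0.0032 0.0003] F [-0.03 -0.01 -2.61] M [ 0.07 -0.02  0.04] w 0.298
```

View pics/z16.png

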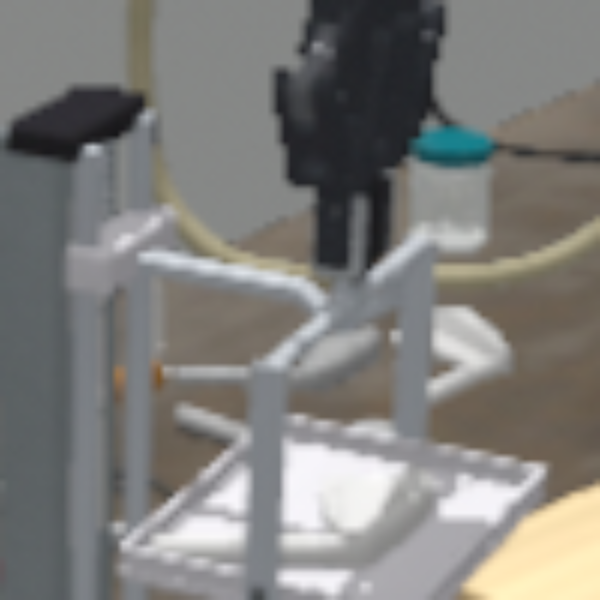

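send_rows(targets="0 0 -0.15 0 0 0 1.5; 0 0 -0.2 0 0 0 1.5; 0 0 -0.25 0 0 0 1.5; 0 0 -0.3 0 0 0 1.5; 0 0 -0.3 0 0 0 1.5; 0 0 -0.3 0 0 0 1.5; 0 0 -0.3 0 0 0 1.5; 0 0 -0.3 0 0 0 1.5; 0 0 -0.3 0 0 0 1.5; 0 0 -0.3 0 0 0 1.5; 0 0 -0.3 0 0 0 1.5; 0 0 -0.3 0 0 0 1.5; 0 0 -0.2 0 0 0 1.5; 0 0 -0.1 0 0 0 1.5; 0 0 0 0 0 0 1.5; 0 0 0 0 0 0 1.5")

```text
time_s: 16.25
position: [0.4993, -0.0284, 0.2377]
ee_rot: [3.122, 0.328, 0.007]
force: [-0.8, 0.4, -1.0]
width: 0.295
```

```bash
python3 -c "
from h import *
for i in range(4):need((.499,-.029,.2813),102);robot.capture('side')"
```

```text
t 16.25 pos [ 0.4993 -0.0284  0.2377] shift cm [-0.03 -0.06  4.36] rot [0.0024 0.0049 0.0002] F [-0.83  0.37 -1.03] M [ 0.09 -0.01 -0.02] w 0.295
t 16.3 pos [ 0.4993 -0.0284  0.2377] shift cm [-0.03 -0.06  4.36] rot [0.0024 0.0049 0.0002] F [-0.07  0.38 -1.52] M [ 0.07 -0.03 -0.  ] w 0.295
t 16.35 pos [ 0.4993 -0.0284  0.2377] shift cm [-0.03 -0.06  4.36] rot [0.0024 0.0049 0.0002] F [ 0.04  1.   -0.6 ] M [ 0.09 -0.02  0.06] w 0.297
t 16.4 pos [ 0.4993 -0.0284  0.2377] shift cm [-0.03 -0.06  4.36] rot [0.0024 0.0049 0.0002] F [-0.04  0.33 -0.48] M [0.08 0.05 0.06] w 0.297
```

send_rows(targets="0 0 -0.15 0 0 0 1.5; 0 0 -0.2 0 0 0 1.5; 0 0 -0.3 0 0 0 1.5; 0 0 -0.3 0 0 0 1.5; 0 0 -0.3 0 0 0 1.5; 0 0 -0.2 0 0 0 1.5; 0 0 -0.1 0 0 0 1.5; 0 0 0 0 0 0 1.5; 0 0 0 0 0 0 1.5")

```text
time_s: 17.35
position: [0.4995, -0.0284, 0.2209]
ee_rot: [3.121, 0.328, 0.008]
force: [-0.0, 0.8, -1.0]
width: 0.298
```

```bash
cat >> h.py <<'E'
def favg(n):
    F=[]
    for i in range(n): robot.capture('side');F.append(robot.sense()['force'])
    F=np.array(F);print('favg',F.mean(0).round(2),'sem',(F.std(0)/n**.5).round(2))
E
python3 -c "
from h import *
favg(16);need((.499,-.029,.2813),102)"
```

```text
favg [ 0.39  0.61 -0.79] sem [0.12 0.15 0.15]
t 18.15 pos [ 0.4995 -0.0284  0.2208] shift cm [-0.05 -0.06  6.05] rot [0.0025 0.0056 0.0003] F [-0.17  0.77 -0.48] M [ 0.14 -0.06  0.04] w 0.295
```

send_rows(targets="0 0 -0.15 0 0 0 1.5; 0 0 -0.2 0 0 0 1.5; 0 0 -0.3 0 0 0 1.5; 0 0 -0.2 0 0 0 1.5; 0 0 -0.1 0 0 0 1.5; 0 0 0 0 0 0 1.5; 0 0 0 0 0 0 1.5")

```text
time_s: 18.85
position: [0.4997, -0.0285, 0.2104]
ee_rot: [3.121, 0.328, 0.009]
force: [-0.3, 0.3, -0.5]
width: 0.294
```

```bash
python3 -c "
from h import *
favg(20);need((.499,-.029,.2813),102)
d=grab('scene','scene12');e=grab('side','side12')
cv2.imwrite('pics/z17.png',np.hstack([cv2.resize(d['color'][150:280,310:410,::-1],None,fx=4,fy=4),cv2.resize(e['color'][190:320,250:350,::-1],None,fx=4,fy=4)]))"
```

```text
favg [ 0.26  0.58 -0.17] sem [0.09 0.12 0.11]
t 19.85 pos [ 0.4996 -0.0284  0.2104] shift cm [-0.06 -0.06  7.09] rot [0.0025 0.006  0.0002] F [ 0.16  0.43 -1.31] M [ 0.12 -0.1  -0.04] w 0.289
```

View pics/z17.png

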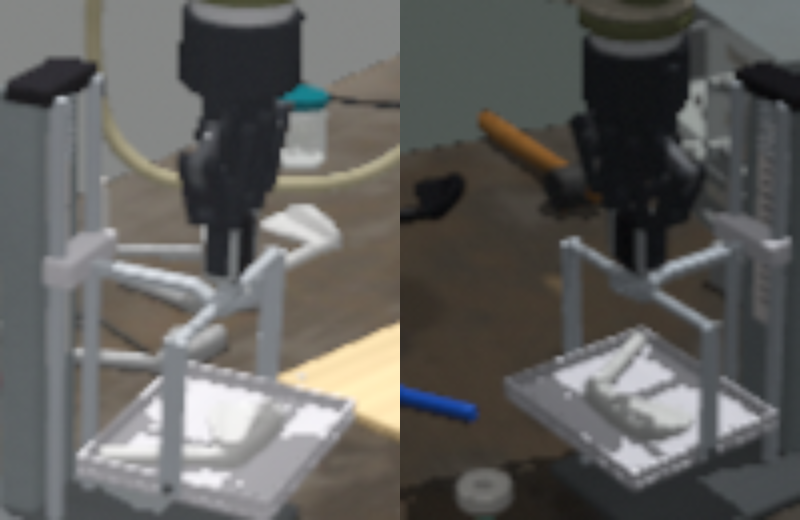

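send_rows(targets="0 0 -0.15 0 0 0 1.5; 0 0 -0.15 0 0 0 1.5; 0 0 -0.1 0 0 0 1.5; 0 0 -0.1 0 0 0 1.5; 0 0 0 0 0 0 1.5; 0 0 0 0 0 0 1.5")

```text
time_s: 20.55
position: [0.4997, -0.0285, 0.2049]
ee_rot: [3.121, 0.328, 0.009]
force: [0.2, 0.1, 0.4]
width: 0.297
```

```bash
python3 -c "
from h import *
favg(30);need((.499,-.029,.2813),102)"
```

```text
favg [0.49 0.48 0.04] sem [0.11 0.1  0.09]
t 22.05 pos [ 0.4997 -0.0285  0.2049] shift cm [-0.07 -0.05  7.64] rot [0.0025 0.0062 0.0003] F [0.7  1.14 0.16] M [ 0.12 -0.05  0.01] w 0.293
```

send_rows(targets="0 0 0 0 0 0 1.5; 0 0 0 0 0 0 2.6; 0 0 0 0 0 0 2.8; 0 0 0 0 0 0 3.0; 0 0 0 0 0 0 3.5; 0 0 0 0 0 0 4.5; 0 0 0 0 0 0 5.5; 0 0 0 0 0 0 6.5; 0 0 0 0 0 0 6.5", force=20)

```text
time_s: 22.95
position: [0.4995, -0.0287, 0.2049]
ee_rot: [3.121, 0.327, 0.008]
force: [-0.6, 0.1, 0.2]
width: 0.76
```

```bash
python3 -c "
from h import *
need((.499,-.029,.2813),102)
d=grab('scene','scene13');e=grab('side','side13');grab('wrist','wrist13')
cv2.imwrite('pics/z18.png',np.hstack([cv2.resize(d['color'][150:280,310:410,::-1],None,fx=4,fy=4),cv2.resize(e['color'][190:320,250:350,::-1],None,fx=4,fy=4)]))"
```

```text
t 22.95 pos [ 0.4995 -0.0287  0.2049] shift cm [-0.05 -0.03  7.64] rot [0.0031 0.0055 0.0004] F [-0.64  0.15  0.2 ] M [-0.02 -0.04 -0.  ] w 0.76
```

View pics/z18.png

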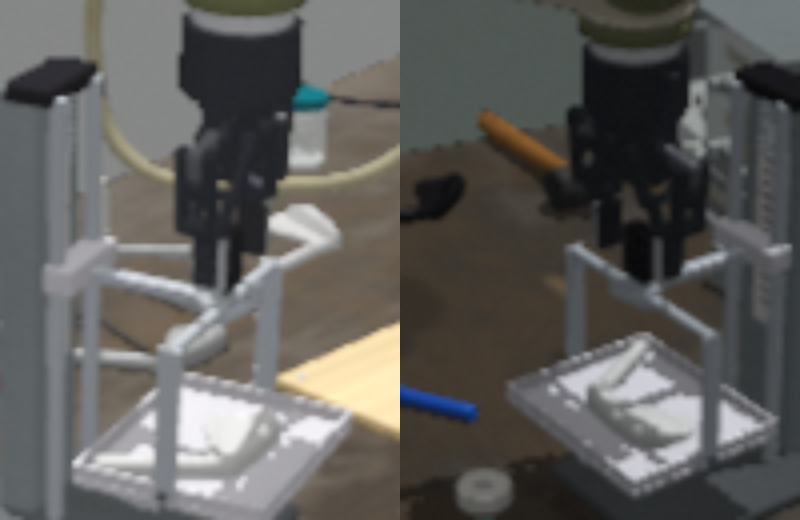

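View pics/wrist13.png

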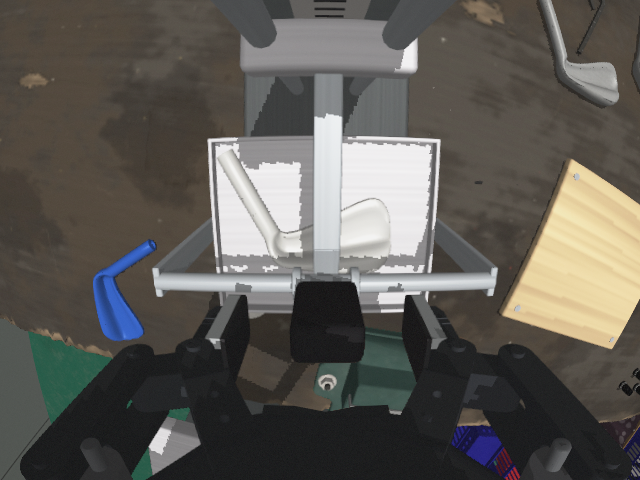

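The pan hangs level and free: tab at (328,320), fingers clear at (235,325) and (415,325). I'll wait and check that it is still.

send_rows(targets="0 0 0 0 0 0 6.5; 0 0 0 0 0 0 6.5; 0 0 0 0 0 0 6.5; 0 0 0 0 0 0 6.5; 0 0 0 0 0 0 6.5; 0 0 0 0 0 0 6.5; 0 0 0 0 0 0 6.5; 0 0 0 0 0 0 6.5; 0 0 0 0 0 0 6.5; 0 0 0 0 0 0 6.5; 0 0 0 0 0 0 6.5; 0 0 0 0 0 0 6.5; 0 0 0 0 0 0 6.5; 0 0 0 0 0 0 6.5; 0 0 0 0 0 0 6.5; 0 0 0 0 0 0 6.5; 0 0 0 0 0 0 6.5; 0 0 0 0 0 0 6.5; 0 0 0 0 0 0 6.5; 0 0 0 0 0 0 6.5")

```text
time_s: 25.1
position: [0.4995, -0.0287, 0.2049]
ee_rot: [3.121, 0.328, 0.008]
force: [0.5, 0.6, 0.4]
width: 0.764
```

```bash
python3 - <<'E'
from h import *
pts=None
a0=load('wrist13')['color']
for i in range(24):
    a=cv2.cvtColor(robot.capture('wrist')['color'],cv2.COLOR_RGB2GRAY)
    if pts is None:
        prev=cv2.cvtColor(a0,cv2.COLOR_RGB2GRAY)
        m=np.zeros_like(prev);m[265:300,150:500]=255
        pts=cv2.goodFeaturesToTrack(prev,20,.02,6,mask=m)
    q,st,_=cv2.calcOpticalFlowPyrLK(prev,a,pts,None)
    d=(q-pts)[st.ravel()==1].reshape(-1,2);L=(q[:,0,0].max()-q[:,0,0].min());print(np.median(d,0).round(2),round(float(L),2))
grab('scene','scene14');need((.499,-.029,.2813),102)
E
```

```text
[-0.37 -1.07] 340.39
[-0.36 -0.93] 340.53
[-0.39 -0.91] 340.7
[-0.39 -0.9 ] 340.82
[-0.37 -0.89] 340.89
[-0.35 -0.89] 340.92
[-0.35 -0.89] 340.88
[-0.37 -0.89] 340.83
[-0.39 -0.9 ] 340.76
[-0.4  -0.92] 340.63
[-0.36 -0.93] 340.53
[-0.36 -0.96] 340.46
[-0.37 -1.03] 340.42
[-0.37 -1.04] 340.42
[-0.37 -1.02] 340.43
[-0.36 -0.94] 340.47
[-0.36 -0.93] 340.53
[-0.4  -0.92] 340.62
[-0.4  -0.92] 340.71
[-0.39 -0.91] 340.76
[-0.39 -0.9 ] 340.78
[-0.39 -0.9 ] 340.78
[-0.39 -0.9 ] 340.77
[-0.4  -0.91] 340.73
t 26.35 pos [ 0.4995 -0.0287  0.2049] shift cm [-0.05 -0.03  7.64] rot [0.0031 0.0055 0.0004] F [-0.07 -0.08 -0.03] M [-0.01 -0.01  0.03] w 0.76
```

send_rows(targets="0 0 0 0 0 0 6.5; 0 0 0 0 0 0 6.5; 0 0 0 0 0 0 6.5; 0 0 0 0 0 0 6.5; 0 0 0 0 0 0 6.5; 0 0 0 0 0 0 6.5; 0 0 0 0 0 0 6.5; 0 0 0 0 0 0 6.5; 0 0 0 0 0 0 6.5; 0 0 0 0 0 0 6.5; 0 0 0 0 0 0 5.5; 0 0 0 0 0 0 4.5; 0 0 0 0 0 0 3.7; 0 0 0 0 0 0 3.2; 0 0 0 0 0 0 3; 0 0 0 0 0 0 2.8; 0 0 0 0 0 0 2.6; 0 0 0 0 0 0 2.4; 0 0 0 0 0 0 2.2; 0 0 0 0 0 0 1.5")

```text
time_s: 28.35
position: [0.4994, -0.0286, 0.2049]
ee_rot: [3.121, 0.328, 0.008]
force: [-0.6, -0.2, -0.1]
width: 0.3
```

send_rows(targets="0 0 0 0 0 0 1.5; 0 0 0 0 0 0 1.5; 0 0 0 0 0 0 1.5; 0 0 0 0 0 0 1.5; 0 0 0 0 0 0 1.5", force=70)

```text
time_s: 28.85
position: [0.4995, -0.0286, 0.2049]
ee_rot: [3.121, 0.328, 0.008]
force: [0.8, -0.3, 0.6]
width: 0.292
```

```bash
python3 -c "
from h import *
favg(4);need((.499,-.029,.2813),102);grab('wrist','wrist15')"
```

```text
favg [-0.34 -0.4   0.51] sem [0.33 0.21 0.26]
t 29.05 pos [ 0.4995 -0.0286  0.2049] shift cm [-0.05 -0.04  7.64] rot [0.0028 0.0054 0.0003] F [-0.8  -0.59  0.66] M [ 0.04 -0.04 -0.05] w 0.292
```

View pics/wrist15.png

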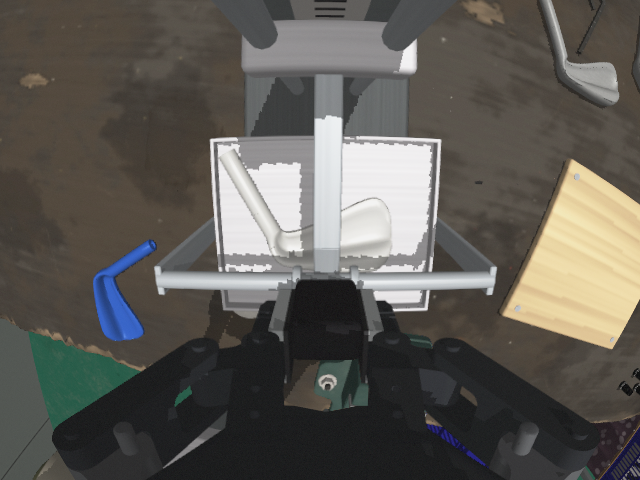

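send_rows(targets="0 0 0.1 0 0 0 1.5; 0 0 0.2 0 0 0 1.5; 0 0 0.3 0 0 0 1.5; 0 0 0.35 0 0 0 1.5; 0 0 0.35 0 0 0 1.5; 0 0 0.35 0 0 0 1.5; 0 0 0.35 0 0 0 1.5; 0 0 0.35 0 0 0 1.5; 0 0 0.35 0 0 0 1.5; 0 0 0.35 0 0 0 1.5; 0 0 0.35 0 0 0 1.5; 0 0 0.35 0 0 0 1.5; 0 0 0.35 0 0 0 1.5; 0 0 0.35 0 0 0 1.5; 0 0 0.35 0 0 0 1.5; 0 0 0.35 0 0 0 1.5; 0 0 0.35 0 0 0 1.5; 0 0 0.3 0 0 0 1.5; 0 0 0.2 0 0 0 1.5; 0 0 0.1 0 0 0 1.5")

```text
time_s: 31.1
position: [0.4994, -0.0286, 0.2708]
ee_rot: [3.121, 0.327, 0.007]
force: [0.6, -0.8, -2.8]
width: 0.293
```

```bash
python3 -c "
from h import *
need((.499,-.029,.2813),102)"
```

```text
t 31.1 pos [ 0.4994 -0.0286  0.2708] shift cm [-0.04 -0.04  1.05] rot [0.0025 0.0048 0.0004] F [ 0.61 -0.82 -2.83] M [-0.01 -0.19  0.01] w 0.293
```

Hook nearly at its top stop; go slowly through the lift-off, then up clear of the tip.

send_rows(targets="0 0 0.15 0 0 0 1.5; 0 0 0.15 0 0 0 1.5; 0 0 0.15 0 0 0 1.5; 0 0 0.15 0 0 0 1.5; 0 0 0.15 0 0 0 1.5; 0 0 0.15 0 0 0 1.5; 0 0 0.15 0 0 0 1.5; 0 0 0.2 0 0 0 1.5; 0 0 0.3 0 0 0 1.5; 0 0 0.5 0 0 0 1.5; 0 0 0.6 0 0 0 1.5; 0 0 0.7 0 0 0 1.5; 0 0 0.7 0 0 0 1.5; 0 0 0.6 0 0 0 1.5; 0 0 0.4 0 0 0 1.5; 0 0 0.2 0 0 0 1.5; 0 0 0 0 0 0 1.5; 0 0 0 0 0 0 1.5")

```text
time_s: 32.9
position: [0.4983, -0.0283, 0.3269]
ee_rot: [3.123, 0.328, 0.001]
force: [0.2, -0.6, -5.8]
width: 0.292
```

```bash
python3 -c "
from h import *
need((.499,-.029,.322),102)
d=grab('scene','scene16');e=grab('side','side16')
cv2.imwrite('pics/z19.png',np.hstack([cv2.resize(d['color'][150:280,310:410,::-1],None,fx=4,fy=4),cv2.resize(e['color'][190:320,250:350,::-1],None,fx=4,fy=4)]))"
```

```text
t 32.9 pos [ 0.4983 -0.0283  0.3269] shift cm [ 0.07 -0.07 -0.49] rot [0.0016 0.0006 0.0004] F [ 0.24 -0.63 -5.84] M [ 0.02  0.03 -0.03] w 0.292
```

View pics/z19.png

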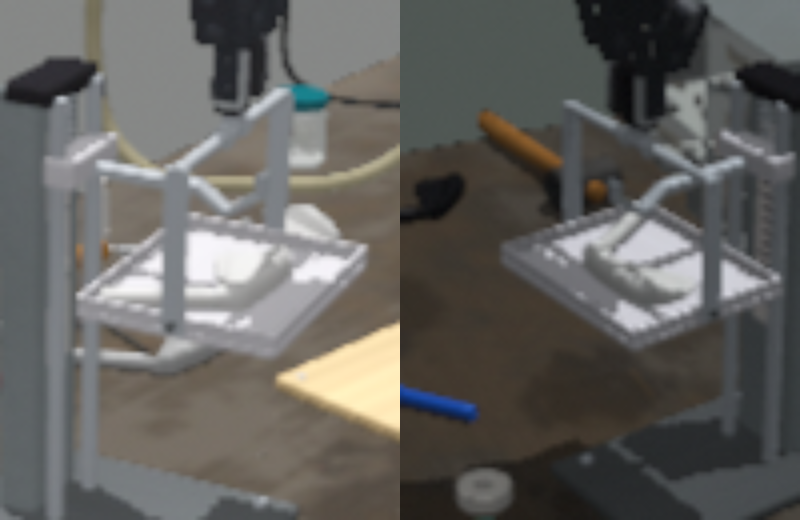

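send_rows(targets="-0.5 -0.1 -0.2 0 0 0 1.5; -0.9 -0.19 -0.2 0 0 0 1.5; -1.2 -0.25 0 0 0 0 1.5; -1.4 -0.29 0 0 0 0 1.5; -1.4 -0.29 0 0 0 0 1.5; -1.4 -0.29 0 0 0 0 1.5; -1.4 -0.29 0 0 0 0 1.5; -1.2 -0.25 0 0 0 0 1.5; -0.8 -0.17 0 0 0 0 1.5; -0.4 -0.1 0 0 0 0 1.5; 0 0 0 0 0 0 1.5; 0 0 0 0 0 0 1.5")

```text
time_s: 34.2
position: [0.3821, -0.0512, 0.3203]
ee_rot: [3.124, 0.327, -0.004]
force: [0.4, 0.2, -4.8]
width: 0.294
```

```bash
python3 - <<'E'
from h import *
np.set_printoptions(precision=4,suppress=True)
w=load('wrist8')
B=np.array([plane(w,*p,.012,True) for p in [(522,70),(627,143),(584.5,250),(473,201)]]);print(B,B.mean(0))
d=load('side1');B=np.array([plane(d,*p,.012) for p in [(320,363),(384,349),(420,403),(350,420)]]);print(B.mean(0))
need((.39,-.052,.322),102);grab('wrist','wrist17')
E
```

```text
[[ 0.6117 -0.2702  0.012 ]
 [ 0.5799 -0.4862  0.012 ]
 [ 0.4001 -0.4594  0.012 ]
 [ 0.4253 -0.2445  0.012 ]] [ 0.5043 -0.3651  0.012 ]
[ 0.5039 -0.3725  0.012 ]
t 34.2 pos [ 0.3821 -0.0512  0.3203] shift cm [ 0.79 -0.08  0.17] rot [ 0.0013 -0.0025  0.001 ] F [ 0.37  0.16 -4.8 ] M [-0.01  0.01 -0.02] w 0.294
```

View pics/wrist17.png

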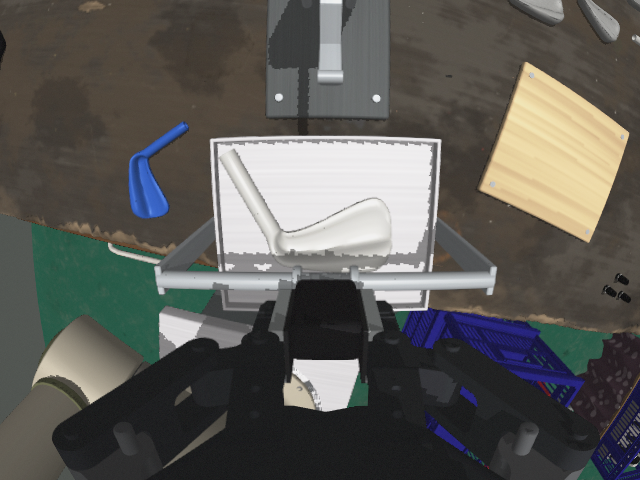

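send_rows(targets="0 -0.5 0 0 0 0 1.5; 0.1 -1 0 0 0 0 1.5; 0.2 -1.5 0 0 0 -0.02 1.5; 0.4 -1.9 0 0 0 -0.02 1.5; 0.6 -2.2 0 0 0 -0.025 1.5; 0.8 -2.2 0 0 0 -0.025 1.5; 1 -2.2 0 0 0 -0.025 1.5; 1 -2.2 0 0 0 -0.025 1.5; 1 -2.2 -0.3 0 0 -0.025 1.5; 1 -2.2 -0.6 0 0 -0.025 1.5; 1 -2.2 -0.9 0 0 -0.025 1.5; 1 -2.2 -1 0 0 -0.025 1.5; 1 -2.0 -1 0 0 -0.025 1.5; 0.9 -1.7 -1 0 0 -0.025 1.5; 0.7 -1.4 -1 0 0 -0.02 1.5; 0.4 -1 -0.7 0 0 -0.02 1.5; 0.2 -0.5 -0.3 0 0 0 1.5; 0 0 0 0 0 0 1.5; 0 0 0 0 0 0 1.5")

```text
time_s: 36.15
position: [0.4992, -0.3691, 0.2427]
ee_rot: [-3.132, 0.214, 0.013]
force: [0.7, 0.8, -6.3]
width: 0.294
```

```bash
python3 -c "
from h import *
need((.504,-.370,.139),82.8);grab('wrist','wrist18');grab('side','side18')"
```

```text
t 36.15 pos [ 0.4992 -0.3691  0.2427] shift cm [  0.48  -0.09 -10.37] rot [-0.0023 -0.0079  0.0106] F [ 0.71  0.81 -6.28] M [ 0.    0.01 -0.03] w 0.294
```

View pics/wrist18.png

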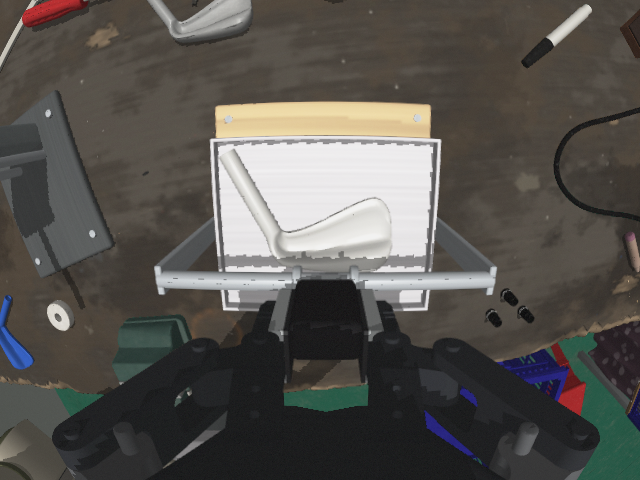

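View pics/side18.png

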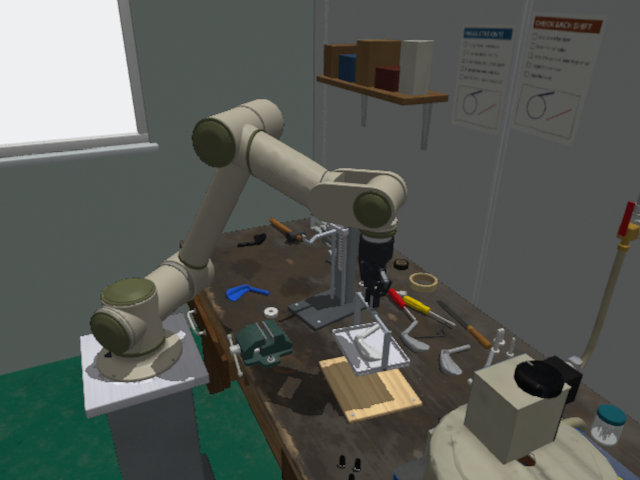

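```bash
python3 - <<'E'
from h import *
w=load('wrist18')
a=plane(w,216,106,.012,True);b=plane(w,431,106,.012,True);e=(b-a);L=np.linalg.norm(e);n=np.array([e[1],-e[0],0])/L
print(a,b,L,np.degrees(np.arctan2(-e[1],-e[0])),(a+b)/2+n*.095,(a+b)/2-n*.095)
E
```

```text
[ 0.61285624 -0.27189644  0.012     ] [ 0.58287442 -0.48722255  0.012     ] 0.21740341116208495 82.07314896532023 [ 0.50377306 -0.36645816  0.012     ] [ 0.6919576  -0.39266082  0.012     ]
```

send_rows(targets="0.3 0 -0.5 0 -0.008 0.01 1.5; 0.1 0 -1 0 0 0 1.5; 0 0 -1.4 0 0 0 1.5; 0 0 -1.4 0 0 0 1.5; 0 0 -1.4 0 0 0 1.5; 0 0 -1.2 0 0 0 1.5; 0 0 -0.8 0 0 0 1.5; 0 0 -0.5 0 0 0 1.5; 0 0 -0.3 0 0 0 1.5; 0 0 0 0 0 0 1.5; 0 0 0 0 0 0 1.5")

```text
time_s: 37.35
position: [0.504, -0.3658, 0.1539]
ee_rot: [-3.136, 0.19, -0.006]
force: [0.0, -0.9, -5.6]
width: 0.296
```

```bash
python3 -c "
from h import *
need((.504,-.369,.139),82.4)"
```

```text
t 37.35 pos [ 0.504  -0.3658  0.1539] shift cm [ 0.   -0.32 -1.49] rot [ 0.0001  0.0037 -0.0115] F [ 0.02 -0.88 -5.64] M [-0.01 -0.04  0.05] w 0.296
```

send_rows(targets="0 -0.3 -0.3 0 0.004 -0.01 1.5; 0 0 -0.3 0 0 0 1.5; 0 0 -0.3 0 0 0 1.5; 0 0 -0.2 0 0 0 1.5; 0 0 -0.2 0 0 0 1.5; 0 0 -0.1 0 0 0 1.5; 0 0 0 0 0 0 1.5; 0 0 0 0 0 0 1.5")

```text
time_s: 38.15
position: [0.5045, -0.3696, 0.1428]
ee_rot: [3.131, -0.207, 0.005]
force: [0.3, -0.3, -1.9]
width: 0.295
```

```bash
python3 -c "
from h import *
favg(6);need((.504,-.369,.139),82.4);e=grab('side','side19')
cv2.imwrite('pics/z20.png',cv2.resize(e['color'][280:430,290:450,::-1],None,fx=4,fy=4))"
```

```text
favg [ 0.14 -0.1  -2.09] sem [0.15 0.15 0.25]
t 38.45 pos [ 0.5045 -0.3697  0.1428] shift cm [-0.05  0.07 -0.38] rot [ 0.0039  0.0029 -0.0007] F [-0.43 -0.1  -2.16] M [ 0.13  0.01 -0.01] w 0.298
```

View pics/z20.png

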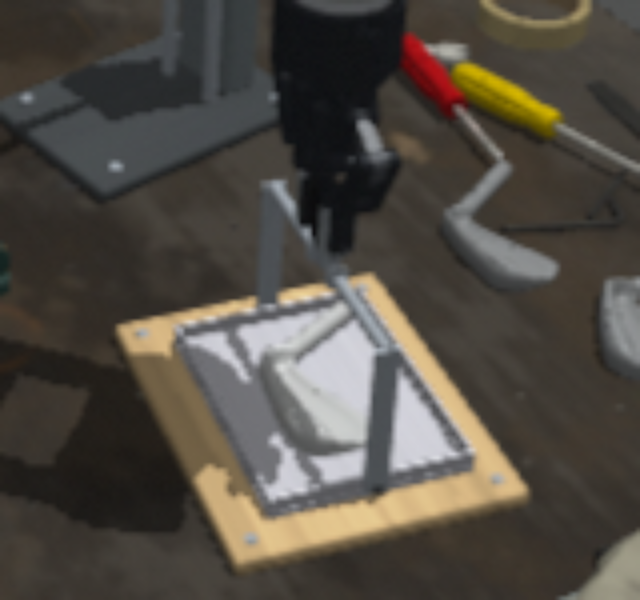

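send_rows(targets="0 0 -0.1 0 0 0 1.5; 0 0 -0.1 0 0 0 1.5; 0 0 0 0 0 0 1.5; 0 0 0 0 0 0 1.5")

```text
time_s: 38.9
position: [0.5045, -0.3696, 0.1428]
ee_rot: [3.13, -0.207, 0.007]
force: [0.6, -1.6, -1.7]
width: 0.295
```

```bash
python3 -c "
from h import *
favg(6);need((.504,-.369,.139),82.4)"
```

```text
favg [ 0.2  -0.28 -1.2 ] sem [0.12 0.07 0.19]
t 39.2 pos [ 0.5046 -0.3696  0.1428] shift cm [-0.06  0.06 -0.38] rot [ 0.005   0.0039 -0.0009] F [-0.31 -0.28 -1.85] M [0.25 0.08 0.02] w 0.288
```

send_rows(targets="0 0 -0.15 0 0 0 1.5; 0 0 -0.15 0 0 0 1.5; 0 0 0 0 0 0 1.5; 0 0 0 0 0 0 2.6; 0 0 0 0 0 0 2.8; 0 0 0 0 0 0 3; 0 0 0 0 0 0 3.5; 0 0 0 0 0 0 4.5; 0 0 0 0 0 0 6; 0 0 0 0 0 0 8; 0 0 0 0 0 0 8.5; 0 0 0 0 0 0 8.5", force=20)

```text
time_s: 40.4
position: [0.5052, -0.3705, 0.1432]
ee_rot: [3.126, -0.206, 0.012]
force: [-0.0, -0.3, -0.5]
width: 0.995
```

```bash
python3 -c "
from h import *
favg(4);need((.504,-.369,.139),82.4);grab('wrist','wrist20')"
```

```text
favg [-0.25 -0.08 -0.19] sem [0.25 0.07 0.07]
t 40.6 pos [ 0.5052 -0.3705  0.1431] shift cm [-0.12  0.15 -0.41] rot [ 0.0093  0.0072 -0.001 ] F [ 0.33  0.09 -0.06] M [ 0.   -0.05 -0.03] w 0.995
```

View pics/wrist20.png

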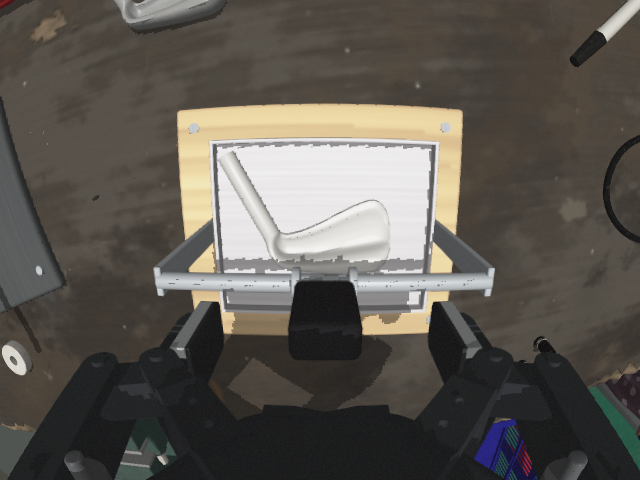

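Released; the pan stands on the board. I'll retreat straight up.

send_rows(targets="0 0 0.5 0 0 0 8.5; 0 0 1 0 0 0 8.5; 0 0 1.5 0 0 0 8.5; 0 0 2 0 0 0 8.5; 0 0 2.5 0 0 0 8.5; 0 0 3 0 0 0 8.5; 0 0 3 0 0 0 8.5; -1 0 2 0 0 0 8.5; 0 0 1 0 0 0 8.5; 0 0 0 0 0 0 8.5; 0 0 0 0 0 0 8.5")

```text
time_s: 41.75
position: [0.4943, -0.3692, 0.321]
ee_rot: [3.123, -0.206, 0.017]
force: [0.6, 0.5, -0.4]
width: 0.995
```

```bash
python3 -c "
from h import *
need((.504,-.369,.139),82.4);grab('wrist','wrist21');e=grab('side','side21')
cv2.imwrite('pics/z21.png',cv2.resize(e['color'][190:430,270:470,::-1],None,fx=2.5,fy=2.5))"
```

```text
t 41.75 pos [ 0.4943 -0.3692  0.321 ] shift cm [  0.97   0.02 -18.2 ] rot [ 0.0123  0.0102 -0.0012] F [ 0.57  0.51 -0.44] M [-0.06  0.02  0.03] w 0.995
```

View pics/wrist21.png

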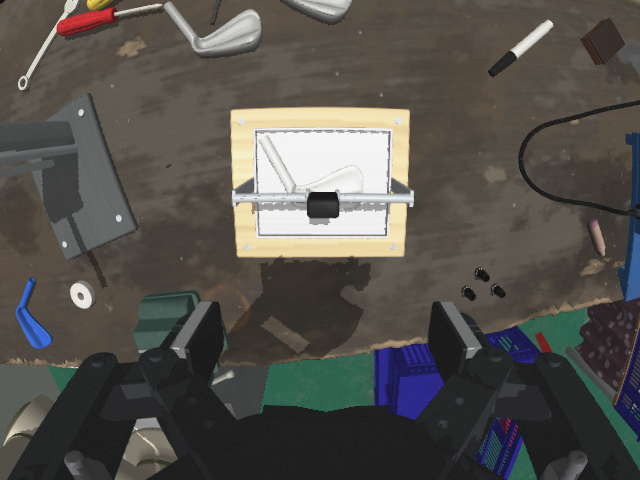

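View pics/z21.png

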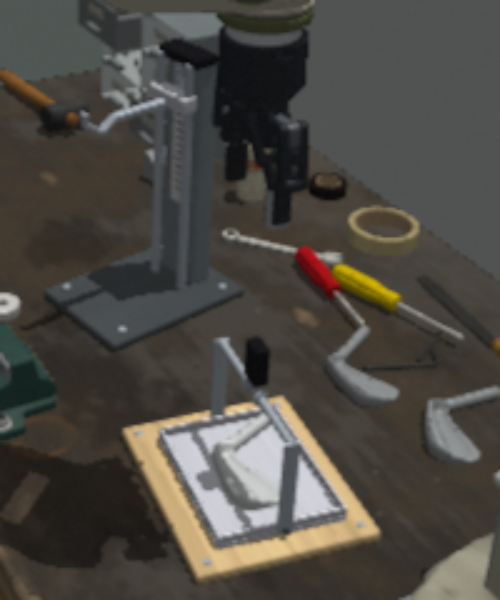

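```bash
python3 - <<'E'
from h import *
w=load('wrist21')
B=np.mean([plane(w,*p,.012,True) for p in [(231,109),(410,109),(405,256),(237,258)]],0)
T=np.mean([plane(w,*p,.028,True) for p in [(254,129),(393,128),(388,236),(258,239)]],0)
print(B,T,T-B)
e=load('side21');h=lambda u,v:(270+u/2.5,190+v/2.5)
B=np.mean([plane(e,*h(*p),.012) for p in [(123,433),(283,398),(380,534),(200,576)]],0)
T=np.mean([plane(e,*h(*p),.028) for p in [(160,434),(267,405),(345,513),(215,543)]],0)
print(B,T,T-B)
robot.finish_job()
E
```

```text
[ 0.50528429 -0.36728076  0.012     ] [ 0.50760143 -0.37079018  0.028     ] [ 0.00231714 -0.00350943  0.016     ]
[ 0.5033158  -0.37359346  0.012     ] [ 0.50085409 -0.37730651  0.028     ] [-0.00246172 -0.00371305  0.016     ]
the job is handed in; nothing more can be done
```

I weighed the head and handed the job in after about 42 s of the 72 s allowed. The pan stands in the middle of the plywood board with the grey head still in it.

**Weighing:** I gripped the pan by its tab and lowered its bar onto the hook in small steps. At about 76 mm of sink the average vertical force on the gripper was 0.04 ± 0.09 N, and I let go there. That puts pan and head at about 5.2 N.

**Hanging free:** The pan hung untouched for over 4 s. In the last 1.25 s I tracked it in the wrist camera, and it was swinging up and down by only about 0.1 mm. I then took hold again, lifted it slowly off the hook and carried it to the board.

**Last checks:**
- **Centring:** Both views put the pan within about 5 mm of the board's centre. They disagree by 6 mm on where the board is and by 5 mm on the pan's offset in x, well inside the 30 mm allowed.
- **Scene:** The hook is empty at its top position, the arm is clear above the pan, and I saw no bystander moved.
- **Not measured:** I couldn't read the hook's speed directly. I moved at no more than about 35 mm/s while it was loaded. The force reading also scattered by about 0.5 N, so I relied on averages.

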